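# Centre-punch a bracket blank through a marking jig

### The arm

A 7-joint arm with a two-finger parallel gripper is mounted at the origin on a cart in front of the work surface, level with it; the furniture and walls round the work are solid. World frame = base frame: x ahead of the robot, y to its left, z up, the work surface at z = 0. Lengths are in m, angles in rad, forces in N, time in s.
With the tool pointing down it reaches from about 0.35 to 0.9 m from the base axis. Payload 8.1 kg.
Tool frame: the origin (TCP) lies midway between the tips of the shut fingers; the grasp point (between the pads) lies 19 mm behind it (arm.grip_depth is the distance from the TCP to the grasp point, in m); z points along the fingers, x is the direction in which the jaws open and shut, and the axes are right-handed (so a half turn about z gives the same grasp; the last joint's range is limited). The gripper opens to 92 mm and grips with 3 to 60 N. Pads are 19 mm wide; open, the fingers measure 130 mm over their backs; the gripper's body (75 mm by 190 mm) begins 47 mm behind the grasp point.
Start: joints at [-1.328, 0.434, 0.025, 1.573, -0.012, 1.134, -0.075], TCP at [0.212, 0.588, 0.203] pointing down, gripper open.
Joint ranges: [-2.62, 2.62], [-0.44, 2.09], [-1.27, 1.32], [0.08, 2.57], [-1.32, 4.46], [0.12, 2], [-2.74, 2.74]. Speed limits (rad/s): [2.22, 2.22, 3.01, 3.01, 3.14, 3.14, 3.14].

### API

Orientations are given as a unit quaternion [x, y, z, w].
In Python, from rig import arm gives the robot as it stands.
- The arm moves only by the tool move_arm, never from a script. Its argument "rows" is a list of rows, each an object of numbers: "jaw": the opening, from -1 (shut) to 1 (fully open), so that 0 is half open; "x", "y", "z": the shift along the tool's x, y, z in m; "turn": the turn about the tool's z in rad. In form: [{"jaw": .., "x": .., "y": .., "z": .., "turn": ..}, ...]. A call has 1 to 8 rows; each row is the pose to reach, as a shift and turn from the pose commanded when the call began, along the tool's axes at that moment; what a row does not reach only later rows make up. A row lasts 1/10 s, in which the tool goes at most 50 mm and 8.59 degrees, less where a joint would pass 70% of its speed; a pose out of reach is approached as far as the arm can. A call with a gripper value outside its range is refused whole. The fingers move at their own pace and stop on an object; the grip force is fixed at half the most. Time passes only in rows, so rows that repeat a pose let the fingers close. It gives the time, the measured TCP pose, the force and the opening at its end, in the units of the state.
- arm.read_state(): the state, without advancing time (a new reading comes with each control period).
- arm.capture(name): name is "scene" or "top"; returns a dict with "img" (384x512x3 uint8, red, green, blue), "depth" (384x512 float32, m along the optical axis (not along the pixel's ray), 0 where there is no reading), "K" (3x3 intrinsics, pixels), "distortion" ([k1, k2, p1, p2, k3] as OpenCV has them; the pictures are not rectified), "cam_to_world" (4x4, takes a point from camera to world coordinates). Camera axes: x right, y down, z forward; pixel columns grow to the right and rows downward; lengths in m; the calibration is good to about 2 mm. A picture is of the moment at which its call begins.
- arm.finish_job(): hands the job in, once; it reports no verdict.
The state is a dict: "time": time; "qpos": joint angles; "joint_vel": joint speeds; "effort": joint torques, N m; "position": TCP position; "ee_rot": TCP orientation; "contact_force": force on the tool from outside, world axes, zero at the start; "torque": the same for the moment, N m; "opening": opening from 0.0 (shut) to 1.0 (fully open).
Only numpy, scipy, OpenCV 4.12 (cv2) and the standard library are available. Lean on these libraries where they do the work, as an engineer would, in place of code of your own. Each camera call takes 0.05 s, during which the arm holds its last target.

### The job

Push the bracket blank fully home against the end stop of the marking jig, gently. Then take the spring-loaded centre punch from its stand, put its nose down through the brass guide bush and press straight down onto the blank until the hidden spring snaps, stopping as soon as it does. Stand the punch back in its stand, with the blank still home and the other things on the bench left alone.

Things in the scene. Friction and masses are not known exactly. Their poses are not given: they have to be found in the camera images.
- jig: fixed marking jig. Origin on the bench, +x the way the blank is pushed in, z up. Aluminium base 10 mm thick, x -42 to +60, y -46 to +46 mm. On it two steel side rails (x -42 to +34 mm, 20 mm above the bench, inner faces at y = -21 and +21 mm), an end stop (face at x = +34 mm, top 23 mm) and a bridge over the rails (x -13 to +29 mm, 20 to 26 mm above the bench, screw heads to 29 mm)
- guide (a point): centre of the mouth of the upright brass guide bush on the jig's bridge, at x = +8 mm, y = 0 in the jig's frame, 32 mm above the bench. Bore 10.2 mm, straight through; outside 19 mm. The top of the blank lies 16 mm below this point. Bystander with no pose: a balance with a round shield, 145 mm tall, at x 0.23 to 0.5, y 0.1 to 0.44 m on the bench, left of the jig: pass above it
- blank: loose flat steel bracket blank 90 x 40 x 6 mm, 140 to 220 g, flat on the jig's base between the rails (1 mm play a side), underside 10 mm above the bench. Origin: centre of the underside; x along its length, as the jig's x. Starts 12 to 24 mm short of the stop. Home: origin at x = -11 mm in the jig's frame; its front (-x) end still overhangs the base by 14 mm, free to be pushed by the end face
- punch: loose automatic centre punch, 0.25 kg, upright in its stand. Origin on the axis at the underside of its dark collar, z up the axis. Collar 22 mm across, z 0 to 5 mm; grooved steel grip 14 mm across, to z = 49 mm; red cap 18 mm across, to z = 66 mm. Below: barrel 14 mm across to z = -22 mm, then the sliding nose, 8 mm across, whose conical tip lies at z = -50 to -60 mm (reground, length not known)
- nose_mark (a point): point on the punch's axis that moves with the nose: z = -22 mm in the punch's frame while it is out, -12.5 mm fully in (hard stop after 9.5 mm). Pressing in takes 2 N at first, about 4 N at 4 mm, and rises to 12 to 13 N near 6 mm; there the hidden spring trips and the force falls within 2 mm to about 6 N, until the hard stop. The nose comes out again by itself
- stand: fixed wooden block 58 x 58 mm, top 68 mm above the bench; origin on the bench under its centre. An upright round hole, 17 mm across with a 2 mm chamfer, goes down to 4 mm above the bench. The punch hangs in it nose down, its collar resting on the top, so the punch's origin is then 68 mm above the bench
- beaker: clear plastic beaker, 52 mm across, 66 mm tall, a bystander; origin at the centre of its underside
- etchant: small brown bottle with a black cap, 43 mm across, 85 mm tall, a bystander; origin at the centre of its underside
- paste_jar0: small jar with a blue lid, 47 mm across, 36 mm tall, a bystander; origin at the centre of its underside
Not all that is in view belongs to the job. Several things have the shape of the stand; the one meant has the colours described above.

How it is judged:
By the outcome, as a careful person would: the job done as asked, in the order asked, and still so for the second after the job is handed in, with the robot touching nothing.
It also fails if it takes over 67 s, if anything falls off the work surface, if the arm or the gripper's body presses on something with over 40 N, if the wrist force passes 120 N, or if a joint passes its speed limit or range.

## Working session

There is one attempt and no reset: what is moved stays moved. The work goes in short steps, Python scripts to look and compute and a tool call to move; the robot and the scene stay as the last step left them, time stands still between calls to the robot, and variables do not carry over. Pictures are saved under pics/ and viewed, and the job is handed in when it is done.

Besides the shell and the picture viewer there is one more tool, called after ">>>" as a command line: name --argument value ..., lists and objects as JSON in quotes. move_arm: Moves the arm, as the interface text tells. Its arguments: {"type":"object","properties":{"rows":{"type":"array","items":{"type":"object","properties":{"jaw":{"type":"number"},"x":{"type":"number"},"y":{"type":"number"},"z":{"type":"number"},"turn":{"type":"number"}}}}},"required":["rows"]}

```bash
ls -la; mkdir -p pics
python3 - <<'E'
from rig import arm
import cv2,numpy as np
s=arm.read_state(); print({k:np.round(v,4).tolist() for k,v in s.items()})
for n in("scene","top"):
    c=arm.capture(n); np.savez(f"pics/{n}0.npz",**c)
    cv2.imwrite(f"pics/{n}0.png",cv2.resize(c["img"][:,:,::-1],(800,600),interpolation=cv2.INTER_CUBIC))
    print(n,c["K"].tolist(),c["distortion"],np.round(c["cam_to_world"],4).tolist())
E
```

```text
total 12
drwxr-xr-x  3 agent agent 4096 Dec  7 06:59 .
drwxr-xr-x 23 root  root  4096 Dec  7 06:59 ..
drwxr-xr-x  2 agent agent 4096 Dec  7 06:59 pics
{'time': 0.0, 'qpos': [-1.3276, 0.4352, 0.025, 1.5741, -0.0116, 1.134, -0.0751], 'joint_vel': [0.0003, 0.0001, -0.0003, -0.0012, -0.0024, 0.0008, 0.0007], 'effort': [0.0009, -66.7852, 0.9853, -31.4455, -0.0606, 0.0431, 0.0002], 'position': [0.2117, 0.5875, 0.2025], 'ee_rot': [0.8182, 0.5749, -0.0006, 0.0005], 'contact_force': [-0.9133, 0.2925, -0.5588], 'torque': [-0.0051, 0.0684, -0.0039], 'opening': 1.0036}
scene [[493.03704149672706, 0.0, 255.63531770504997], [0.0, 493.03704149672706, 192.9238027260845], [0.0, 0.0, 1.0]] [-0.15094095  0.          0.          0.          0.        ] [[0.4474, -0.4825, 0.753, -0.4061], [-0.8943, -0.2518, 0.37, -0.5567], [0.0111, -0.8389, -0.5442, 0.78], [0.0, 0.0, 0.0, 1.0]]
top [[377.90529163626695, 0.0, 254.94129377237928], [0.0, 377.90529163626695, 191.9919684665605], [0.0, 0.0, 1.0]] [-0.07083249  0.          0.          0.          0.        ] [[-0.0059, -0.9887, 0.1498, 0.4262], [-0.9999, 0.0081, 0.0141, -0.0663], [-0.0152, -0.1497, -0.9886, 1.182], [0.0, 0.0, 0.0, 1.0]]
```

View pics/scene0.png

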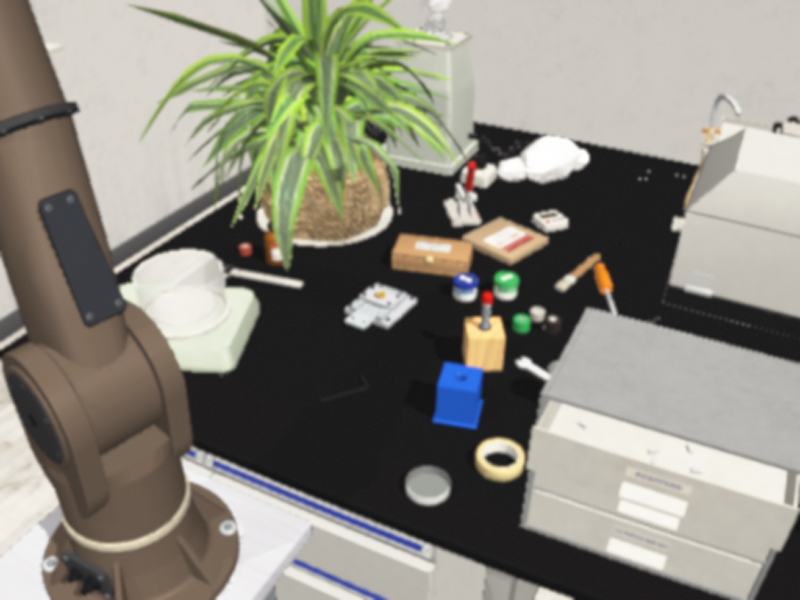

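View pics/top0.png

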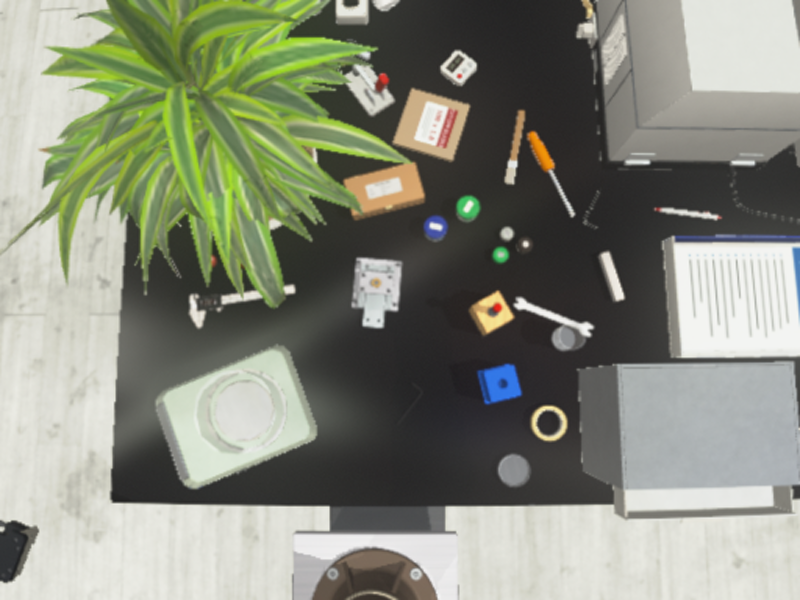

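Helpers and close crops of the jig and stand.

```bash
cat > h.py <<'E'
import numpy as np,cv2
def rays(c,px):
    px=np.atleast_2d(np.asarray(px,float)).reshape(-1,1,2)
    u=cv2.undistortPoints(px,c["K"],c["distortion"]).reshape(-1,2)
    d=np.c_[u,np.ones(len(u))]; T=c["cam_to_world"]
    return T[:3,3],d@T[:3,:3].T
def plane(c,px,z):
    o,d=rays(c,px); return o+d*((z-o[2])/d[:,2])[:,None]
def proj(c,P):
    T=np.linalg.inv(c["cam_to_world"]); 
    rv,_=cv2.Rodrigues(T[:3,:3]); return cv2.projectPoints(np.atleast_2d(np.asarray(P,float)),rv,T[:3,3],c["K"],c["distortion"])[0].reshape(-1,2)
def tri(c1,p1,c2,p2):
    o1,d1=rays(c1,p1);o2,d2=rays(c2,p2);d1=d1[0];d2=d2[0]
    A=np.c_[d1,-d2];s=np.linalg.lstsq(A,o2-o1,rcond=None)[0]
    a=o1+s[0]*d1;b=o2+s[1]*d2
    return (a+b)/2,np.linalg.norm(a-b)
def load(n): return dict(np.load(f"pics/{n}.npz"))
def crop(c,x0,y0,w,h,f,name,grid=10):
    im=cv2.resize(c["img"][y0:y0+h,x0:x0+w,::-1],None,fx=f,fy=f,interpolation=cv2.INTER_CUBIC)
    for x in range(x0-x0%grid+grid,x0+w,grid): cv2.line(im,((x-x0)*f,0),((x-x0)*f,6),(0,255,255),1);cv2.putText(im,str(x),((x-x0)*f,16),0,.35,(0,255,255),1)
    for y in range(y0-y0%grid+grid,y0+h,grid): cv2.line(im,(0,(y-y0)*f),(6,(y-y0)*f),(0,255,255),1);cv2.putText(im,str(y),(8,(y-y0)*f+4),0,.35,(0,255,255),1)
    cv2.imwrite(f"pics/{name}.png",im)
E
python3 - <<'E'
from h import *
t=load("top0");s=load("scene0")
crop(t,215,155,60,60,10,"t_jig");crop(t,290,170,60,60,10,"t_stand")
crop(s,215,170,60,50,12,"s_jig");crop(s,280,180,60,60,10,"s_stand")
E
```

```text
(no output)
```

View pics/t_jig.png

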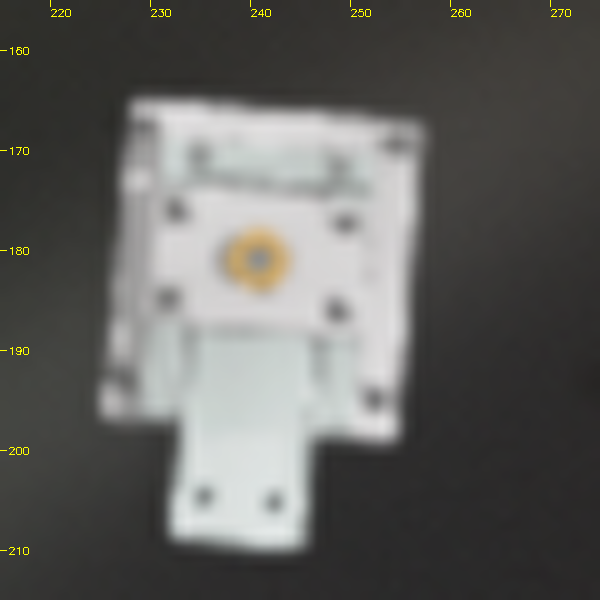

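View pics/t_stand.png

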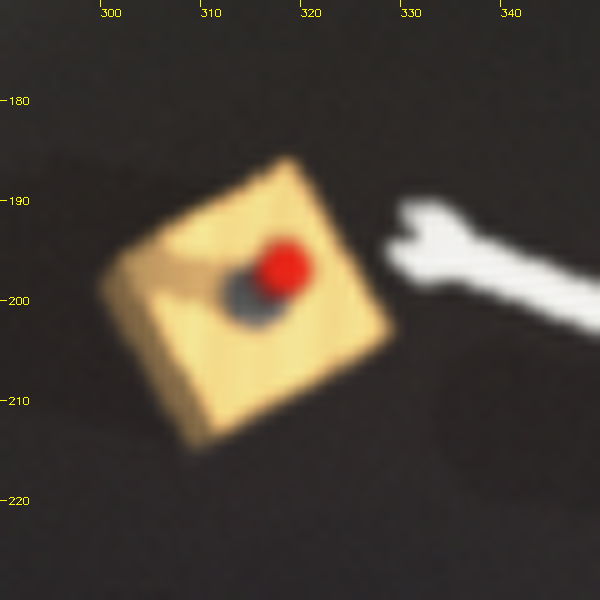

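View pics/s_jig.png

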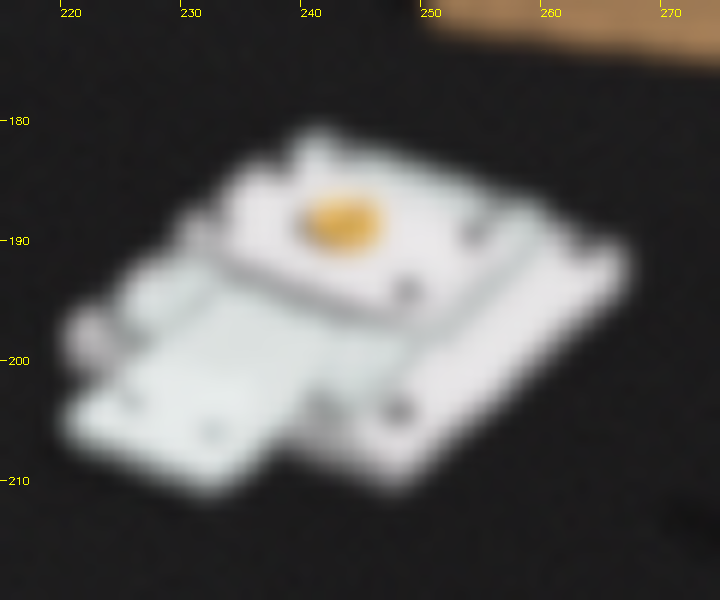

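View pics/s_stand.png

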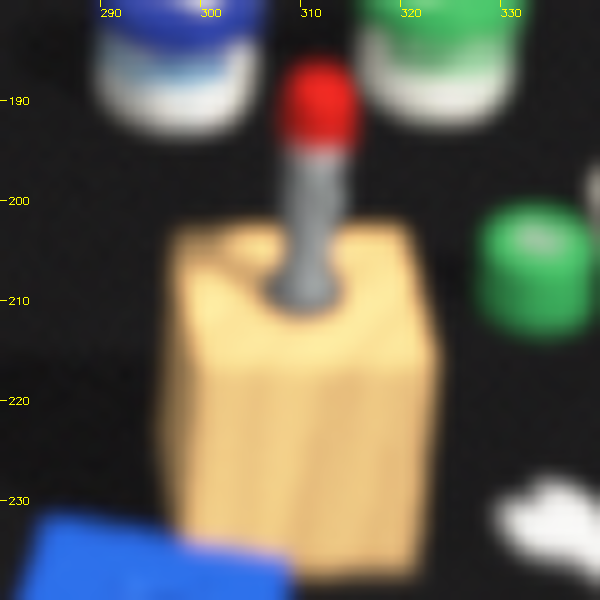

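Candidates for the punch/stand: the wooden block with the red-capped punch (top ~(315,198), scene ~(311,208)); the blue block of the same shape (top ~(320,245)), which is a decoy; the red-knobbed toggle clamp (top ~(245,52)). The crop shows wood, a dark collar, a steel grip and a red cap, so the wooden one is right. The jig is at top (241,181), blank end pointing towards the robot at (239,209).

Run:
```python
from h import *
t=load("top0");s=load("scene0")
def hsv(c): return cv2.cvtColor(c["img"],cv2.COLOR_RGB2HSV)
def cen(m,x0,y0,w,h):
    z=np.zeros_like(m);z[y0:y0+h,x0:x0+w]=m[y0:y0+h,x0:x0+w]
    ys,xs=np.nonzero(z);return xs.mean(),ys.mean(),len(xs),(xs.min(),xs.max(),ys.min(),ys.max())
out={}
for n,c,rb,rr in(("top",t,(228,172,25,20),(300,180,40,40)),("scene",s,(235,180,20,20),(300,180,25,30))):
    H=hsv(c); m=((H[...,0]>10)&(H[...,0]<28)&(H[...,1]>70)).astype(np.uint8); r=(((H[...,0]<8)|(H[...,0]>172))&(H[...,1]>150)&(H[...,2]>100)).astype(np.uint8)
    out[n]=(cen(m,*rb),cen(r,*rr)); print(n,out[n])
b=out["top"][0][:2];bs=out["scene"][0][:2]
print("bush top@32",plane(t,b,.031),"scene@32",plane(s,bs,.030),"tri",tri(t,b,s,bs))
b=out["top"][1][:2];bs=out["scene"][1][:2]
print("cap top@134",plane(t,b,.134),"scene@.127",plane(s,bs,.127),tri(t,b,s,bs))
# blank near-end, base corners (subtract .45 label offset)
L=lambda p:np.array(p)-.45
print("base corners@10", plane(t,L([[225.5,197],[254.7,199.3],[257,167.3],[228.2,165]]),.010))
print("blank sides@16", plane(t,L([[231.8,209.3],[245.6,210.3],[233.5,198],[246.2,200]]),.016))
print("collar top@73",plane(t,L([315.5,199.8]),.073))
print("stand corners@68",plane(t,L([[318.8,185.5],[329.5,202.8],[311,214],[301.8,196]]),.068))
# depth check
for p in((241,181),(238,205),(305,200)):
    z=t["depth"][p[1],p[0]];o,d=rays(t,p);print(p,o+d[0]*z)
```

```text
top ((np.float64(240.27272727272728), np.float64(180.5), 22, (np.int64(238), np.int64(243), np.int64(178), np.int64(183))), (np.float64(317.7391304347826), np.float64(196.56521739130434), 23, (np.int64(315), np.int64(320), np.int64(194), np.int64(199))))
scene ((np.float64(243.25), np.float64(188.4), 20, (np.int64(241), np.int64(246), np.int64(187), np.int64(190))), (np.float64(311.60714285714283), np.float64(189.91071428571428), 56, (np.int64(308), np.int64(315), np.int64(186), np.int64(194))))
bush top@32 [[ 0.63699309 -0.00462498  0.031     ]] scene@32 [[ 0.63653234 -0.005157    0.03      ]] tri (array([ 0.63733753, -0.00462203,  0.02938251]), np.float64(0.0001929860920475836))
cap top@134 [[ 0.57063018 -0.22700414  0.134     ]] scene@.127 [[ 0.57359815 -0.22913427  0.127     ]] (array([ 0.57190126, -0.2287854 ,  0.12770473]), np.float64(0.001785675766761482))
base corners@10 [[ 0.59010813  0.04429649  0.01      ]
 [ 0.58211874 -0.04726415  0.01      ]
 [ 0.6843647  -0.05512734  0.01      ]
 [ 0.69271016  0.0363479   0.01      ]]
blank sides@16 [[ 0.55056135  0.02391277  0.016     ]
 [ 0.5471368  -0.01894861  0.016     ]
 [ 0.58592462  0.01871875  0.016     ]
 [ 0.57933018 -0.02088541  0.016     ]]
collar top@73 [[ 0.57078949 -0.22813991  0.073     ]]
stand corners@68 [[ 0.6144471  -0.24002342  0.068     ]
 [ 0.5621127  -0.27024235  0.068     ]
 [ 0.52924235 -0.21433831  0.068     ]
 [ 0.58317774 -0.1884093   0.068     ]]
(241, 181) [ 0.63820828 -0.00608176  0.01554868]
(238, 205) [0.56236333 0.00321523 0.01663167]
(305, 200) [ 0.5701226  -0.19928634  0.0650473 ]
```

Run:
```python
from h import *
t=load("top0")
ys,xs=np.mgrid[130:300,150:420]; px=np.c_[xs.ravel(),ys.ravel()]
o,d=rays(t,px); P=o+d*t["depth"][130:300,150:420].ravel()[:,None]
ok=t["depth"][130:300,150:420].ravel()>0
def rep(name,x0,x1,y0,y1,h):
    m=ok&(P[:,0]>x0)&(P[:,0]<x1)&(P[:,1]>y0)&(P[:,1]<y1)&(P[:,2]>h)
    if m.any(): print(name,m.sum(),P[m].min(0),P[m].max(0))
rep("near stand",.45,.70,-.36,-.1,.04)
rep("drawer",.3,.55,-.6,-.28,.05)
rep("between",.45,.72,-.19,.1,.045)
rep("jig front",.45,.60,-.1,.1,.02)
```

```text
near stand 550 [ 0.45099521 -0.35972807  0.04031101] [ 0.60861792 -0.18892756  0.13724006]
drawer 2881 [ 0.30013609 -0.46982395  0.05025683] [ 0.54984923 -0.35502097  0.23121499]
between 47 [ 0.58193704 -0.18972365  0.04534302] [0.71988542 0.09822209 0.34778845]
jig front 34 [ 0.55561173 -0.03131827  0.02006916] [0.59947522 0.03100886 0.02437044]
```

>>> move_arm --rows '[{"jaw": 1,"z": -0.04},{"jaw": 1,"x": -0.01,"y": 0.011,"z": -0.06},{"jaw": 1,"x": -0.039,"y": 0.044,"z": -0.06},{"jaw": 1,"x": -0.068,"y": 0.077,"z": -0.06},{"jaw": 1,"x": -0.097,"y": 0.11,"z": -0.06},{"jaw": 1,"x": -0.126,"y": 0.143,"z": -0.06},{"jaw": 1,"x": -0.155,"y": 0.176,"z": -0.06},{"jaw": 1,"x": -0.184,"y": 0.209,"z": -0.06}]'

```text
schema error: expected keys jaw, x, y, z, turn
```

>>> move_arm --rows '[{"jaw": 1,"x": 0,"y": 0,"z": -0.04,"turn": 0},{"jaw": 1,"x": -0.01,"y": 0.011,"z": -0.06,"turn": 0},{"jaw": 1,"x": -0.039,"y": 0.044,"z": -0.06,"turn": 0},{"jaw": 1,"x": -0.068,"y": 0.077,"z": -0.06,"turn": 0},{"jaw": 1,"x": -0.097,"y": 0.11,"z": -0.06,"turn": 0},{"jaw": 1,"x": -0.126,"y": 0.143,"z": -0.06,"turn": 0},{"jaw": 1,"x": -0.155,"y": 0.176,"z": -0.06,"turn": 0},{"jaw": 1,"x": -0.184,"y": 0.209,"z": -0.06,"turn": 0}]'

```text
time: 0.9
position: [0.3465, 0.3422, 0.2631]
ee_rot: [0.818, 0.575, -0.0, 0.0]
contact_force: [0.9, 0.5, -0.1]
opening: 1.003
```

>>> move_arm --rows '[{"jaw": -1,"x": -0.031,"y": 0.034,"z": 0,"turn": 0},{"jaw": -1,"x": -0.062,"y": 0.068,"z": 0,"turn": 0},{"jaw": -1,"x": -0.093,"y": 0.103,"z": 0,"turn": -0.05},{"jaw": -1,"x": -0.124,"y": 0.137,"z": 0,"turn": -0.1},{"jaw": -1,"x": -0.157,"y": 0.173,"z": 0,"turn": -0.15},{"jaw": -1,"x": -0.19,"y": 0.21,"z": 0,"turn": -0.2},{"jaw": -1,"x": -0.224,"y": 0.247,"z": 0,"turn": -0.24},{"jaw": -1,"x": -0.258,"y": 0.285,"z": 0,"turn": -0.265}]'

```text
time: 1.7
position: [0.5265, 0.0039, 0.2633]
ee_rot: [0.734, 0.679, 0.0, -0.0]
contact_force: [0.5, 1.6, 0.4]
opening: 0.353
```

>>> move_arm --rows '[{"jaw": -1,"x": 0,"y": 0,"z": 0.045,"turn": 0},{"jaw": -1,"x": 0,"y": 0,"z": 0.09,"turn": 0},{"jaw": -1,"x": 0,"y": 0,"z": 0.135,"turn": 0},{"jaw": -1,"x": 0,"y": 0,"z": 0.18,"turn": 0},{"jaw": -1,"x": 0,"y": 0,"z": 0.215,"turn": 0},{"jaw": -1,"x": 0,"y": 0,"z": 0.24,"turn": 0},{"jaw": -1,"x": 0,"y": 0,"z": 0.253,"turn": 0},{"jaw": -1,"x": 0,"y": 0,"z": 0.253,"turn": 0}]'

```text
time: 2.5
position: [0.525, 0.0057, 0.009]
ee_rot: [0.735, 0.678, -0.001, -0.001]
contact_force: [-0.0, -0.1, -0.4]
opening: 0.005
```

Run:
```python
from h import *
from rig import arm
st=arm.read_state();print(st["position"],st["contact_force"],st["opening"])
for n in("top","scene"):
    c=arm.capture(n);np.savez(f"pics/{n}1.npz",**c)
    p=proj(c,st["position"])[0];print(n,p)
    crop(c,int(p[0])-30,int(p[1])-40,70,60,10,n+"1",10)
```

```text
[0.524991   0.0056613  0.00896444] [-0.02336358 -0.14878672 -0.37400848] 0.0048421373829539115
top [237.35511709 217.22261807]
scene [220.45353108 213.65433276]
```

View pics/scene1.png

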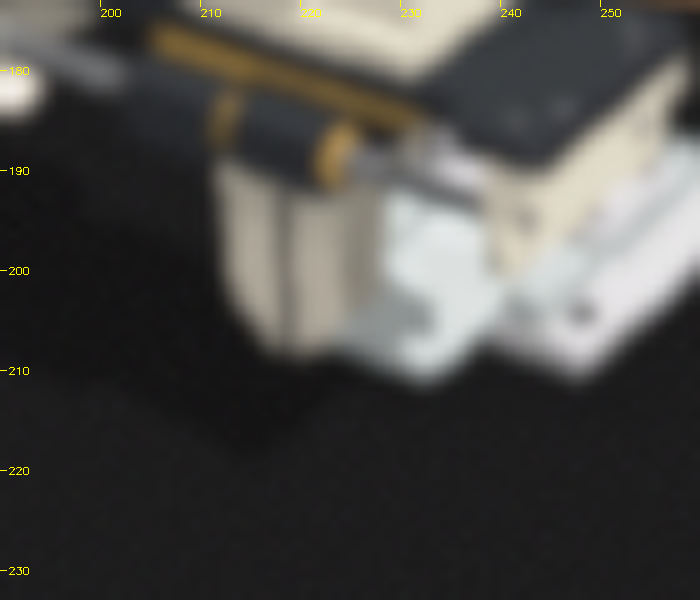

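View pics/top1.png

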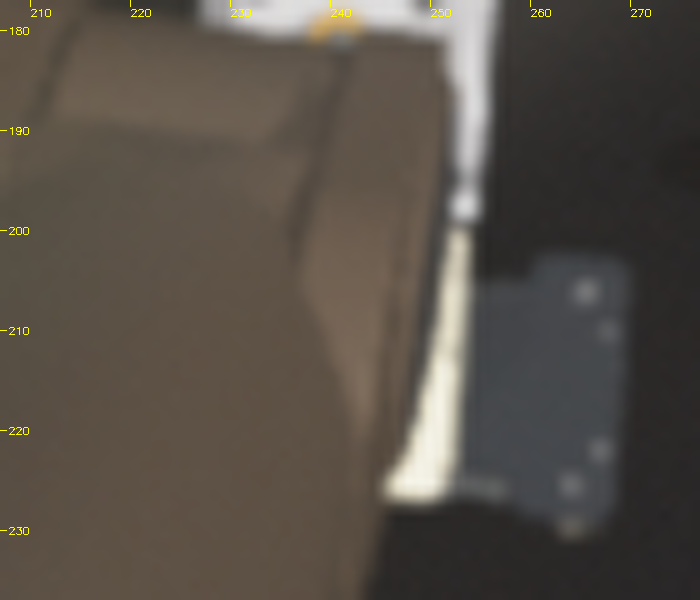

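Run:
```python
from h import *
c=load("scene1")
for v in range(192,216,2):
    r=[]
    for u in (214,217,219,222,225,227):
        z=c["depth"][v,u];o,d=rays(c,(u,v));r.append(np.round((o+d[0]*z)*1000).astype(int).tolist() if z else None)
    print(v,r)
```

```text
192 [[516, 17, 80], [520, 11, 80], [512, 0, 87], [493, -20, 105], [520, -13, 87], [527, -15, 84]]
194 [[517, 18, 73], [516, 9, 76], [511, 0, 82], [518, -6, 80], [518, -15, 83], [529, -14, 76]]
196 [[512, 16, 70], [516, 9, 70], [514, 2, 74], [516, -6, 75], [521, -12, 73], [527, -15, 71]]
198 [[518, 20, 60], [513, 7, 66], [515, 3, 66], [514, -8, 70], [520, -13, 68], [531, -13, 62]]
200 [[515, 18, 55], [512, 7, 60], [515, 2, 61], [516, -6, 62], [519, -13, 63], [532, -12, 55]]
202 [[519, 21, 46], [518, 11, 49], [517, 4, 52], [514, -7, 57], [521, -12, 55], [571, 11, 18]]
204 [[563, 49, 4], [517, 10, 44], [514, 3, 48], [514, -7, 51], [559, 11, 19], [564, 7, 17]]
206 [[556, 45, 2], [516, 10, 38], [514, 3, 42], [555, 18, 12], [552, 7, 17], [553, 1, 18]]
208 [[551, 42, 0], [552, 32, 3], [553, 27, 3], [561, 21, 1], [563, 13, 2], [553, 1, 12]]
210 [[537, 33, 4], [546, 29, 0], [544, 21, 4], [550, 16, 2], [554, 8, 2], [557, 4, 2]]
212 [[531, 29, 3], [533, 21, 4], [540, 19, 0], [545, 13, 0], [548, 5, 0], [546, -3, 4]]
214 [[523, 25, 3], [528, 19, 1], [532, 15, 0], [531, 5, 4], [540, 0, 0], [537, -7, 4]]
```

Run:
```python
from h import *
c=load("scene1");crop(c,150,110,130,110,6,"scene1b")
c=load("top1");print(proj(c,[.525,.0057,.009]))
```

```text
[[237.34199749 217.21885827]]
```

View pics/scene1b.png

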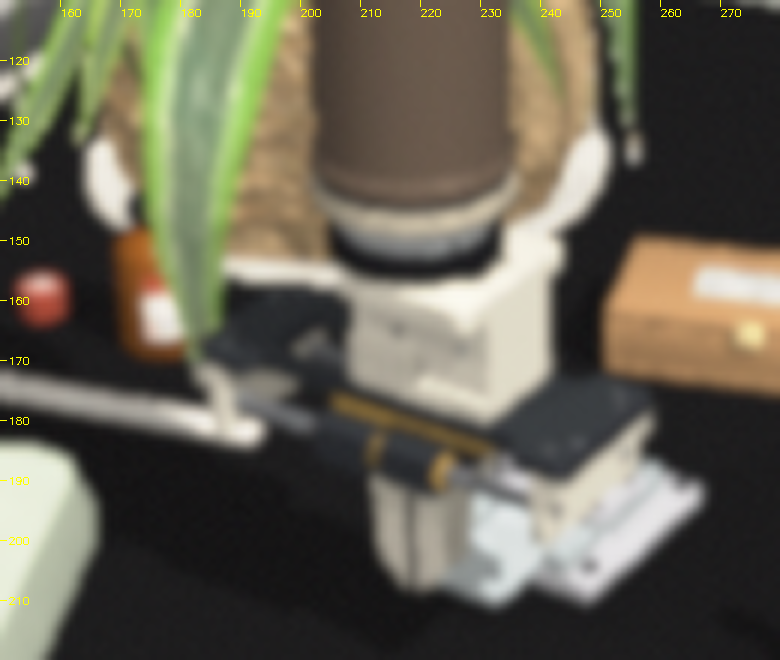

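Run:
```python
from h import *
c=load("scene1")
for v in range(186,206,2):
    r=[]
    for u in (236,239,242,245,248,251):
        z=c["depth"][v,u];o,d=rays(c,(u,v));r.append(np.round((o+d[0]*z)*1000).astype(int).tolist() if z else None)
    print(v,r)
c=load("top1")
print('top')
for v in range(204,232,4):
    r=[]
    for u in (247,250,255,260,265):
        z=c["depth"][v,u];o,d=rays(c,(u,v));r.append(np.round((o+d[0]*z)*1000).astype(int).tolist() if z else None)
    print(v,r)
from rig import arm
print(arm.grip_depth,[a for a in dir(arm) if not a.startswith('_')])
```

```text
186 [[486, -65, 140], [484, -74, 143], [486, -81, 144], [491, -87, 143], [509, -86, 133], [524, -87, 125]]
188 [[486, -65, 133], [484, -74, 138], [485, -82, 139], [492, -86, 136], [511, -85, 125], [532, -82, 113]]
190 [[623, 11, 28], [485, -74, 131], [483, -83, 135], [494, -85, 129], [520, -80, 113], [532, -83, 107]]
192 [[491, -62, 119], [484, -74, 126], [481, -84, 130], [506, -79, 114], [519, -81, 108], [630, -33, 30]]
194 [[618, 8, 18], [483, -75, 121], [488, -80, 119], [506, -79, 109], [618, -30, 29], [625, -36, 27]]
196 [[604, 1, 22], [485, -73, 113], [494, -77, 109], [508, -78, 102], [617, -30, 23], [621, -38, 23]]
198 [[597, -3, 20], [485, -74, 108], [489, -80, 107], [609, -25, 19], [611, -33, 21], [623, -37, 15]]
200 [[589, -7, 19], [597, -13, 16], [595, -23, 21], [596, -32, 23], [608, -35, 16], [622, -37, 9]]
202 [[584, -10, 16], [585, -19, 19], [585, -28, 22], [593, -34, 19], [607, -36, 11], [609, -44, 12]]
204 [[575, -15, 17], [581, -21, 15], [589, -26, 12], [595, -32, 10], [593, -43, 14], [604, -47, 9]]
top
204 [[514, -40, 445], [518, -45, 416], [567, -49, 0], [550, -65, 141], [550, -79, 141]]
208 [[506, -40, 444], [512, -44, 389], [539, -51, 141], [539, -65, 143], [539, -79, 141]]
212 [[499, -40, 437], [522, -39, 200], [528, -51, 144], [528, -65, 141], [528, -79, 139]]
216 [[492, -39, 426], [512, -39, 198], [517, -51, 140], [517, -65, 143], [517, -79, 139]]
220 [[485, -39, 410], [501, -39, 202], [506, -51, 141], [506, -65, 143], [506, -79, 139]]
224 [[491, -31, 203], [491, -39, 198], [496, -51, 118], [495, -65, 140], [495, -79, 138]]
228 [[492, -24, 2], [492, -33, 2], [492, -49, -1], [484, -65, 139], [484, -78, 142]]
0.0188 ['MotionError', 'capture', 'finish_job', 'grip_depth', 'read_state']
```

Run:
```python
from h import *
from rig import arm
st=arm.read_state();print(st["time"],st["position"],st["qpos"],st["joint_vel"],st["contact_force"])
c=arm.capture("scene");np.savez("pics/scene2.npz",**c);crop(c,190,170,70,60,10,"scene2")
for v in range(200,216,2):
    r=[]
    for u in (214,217,219,222,225,227):
        z=c["depth"][v,u];o,d=rays(c,(u,v));r.append(np.round((o+d[0]*z)*1000).astype(int).tolist() if z else None)
    print(v,r)
```

```text
2.6 [0.52672891 0.00572864 0.01107637] [-0.33244677  0.53588254  0.30100878  2.02673046 -0.26555219  0.61488747
  1.63663641] [-3.73071294e-03 -1.91740747e-02  4.39195091e-03 -8.03589216e-03
 -1.89691487e-03  4.90855510e-05  1.34067681e-03] [-0.23782847  0.28294179 -0.04286185]
200 [[519, 21, 52], [519, 11, 55], [520, 6, 56], [517, -5, 61], [522, -12, 61], [533, -11, 53]]
202 [[517, 20, 47], [516, 10, 51], [517, 4, 52], [517, -5, 55], [523, -11, 53], [570, 11, 18]]
204 [[564, 49, 3], [518, 11, 43], [517, 4, 46], [517, -5, 49], [562, 12, 16], [562, 6, 18]]
206 [[556, 44, 3], [517, 11, 37], [519, 6, 37], [550, 15, 16], [553, 7, 17], [551, 0, 20]]
208 [[551, 42, 0], [557, 35, -1], [553, 26, 4], [556, 19, 4], [566, 15, 0], [551, 0, 13]]
210 [[539, 34, 3], [547, 30, -1], [546, 23, 2], [549, 15, 3], [555, 9, 1], [557, 4, 2]]
212 [[532, 30, 2], [536, 23, 2], [533, 15, 7], [543, 11, 1], [545, 3, 3], [547, -2, 3]]
214 [[522, 24, 4], [528, 18, 2], [535, 16, -2], [533, 6, 2], [539, 0, 1], [541, -5, 1]]
```

View pics/scene2.png

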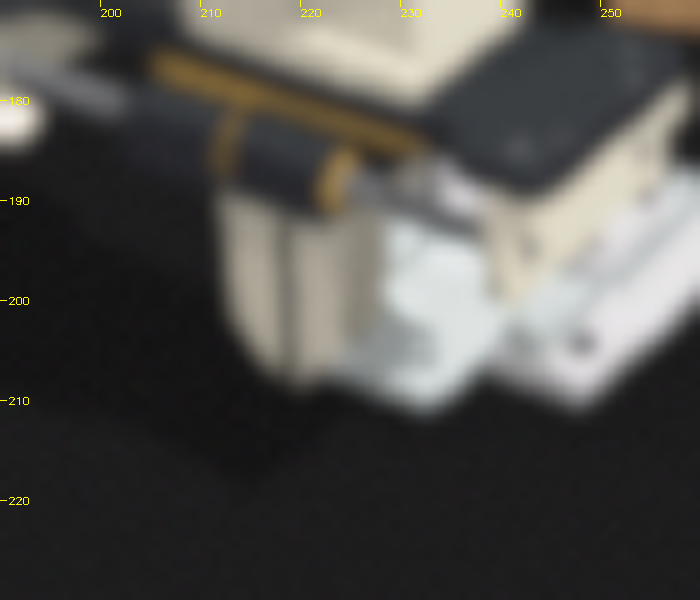

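The camera shows the fingertips about 25–30 mm higher than the reported TCP. I'll test it with a gentle partial push before trusting either.

>>> move_arm --rows '[{"jaw": -1,"x": 0,"y": 0.004,"z": 0,"turn": 0},{"jaw": -1,"x": 0,"y": 0.008,"z": 0,"turn": 0},{"jaw": -1,"x": 0,"y": 0.011,"z": 0,"turn": 0},{"jaw": -1,"x": 0,"y": 0.014,"z": 0,"turn": 0},{"jaw": -1,"x": 0,"y": 0.017,"z": 0,"turn": 0},{"jaw": -1,"x": 0,"y": 0.02,"z": 0,"turn": 0},{"jaw": -1,"x": 0,"y": 0.023,"z": 0,"turn": 0},{"jaw": -1,"x": 0,"y": 0.023,"z": 0,"turn": 0}]'

```text
time: 3.45
position: [0.5496, 0.0039, 0.0103]
ee_rot: [0.735, 0.678, 0.0, 0.0]
contact_force: [-0.4, 0.1, 0.2]
opening: 0.006
```

Run:
```python
from h import *
from rig import arm
st=arm.read_state();print(st["time"],st["position"],st["contact_force"])
c=arm.capture("scene");np.savez("pics/scene3.npz",**c);crop(c,190,170,70,60,10,"scene3")
```

```text
3.45 [0.54956529 0.00387207 0.01028943] [-0.3810582   0.09829129  0.15521635]
```

View pics/scene3.png

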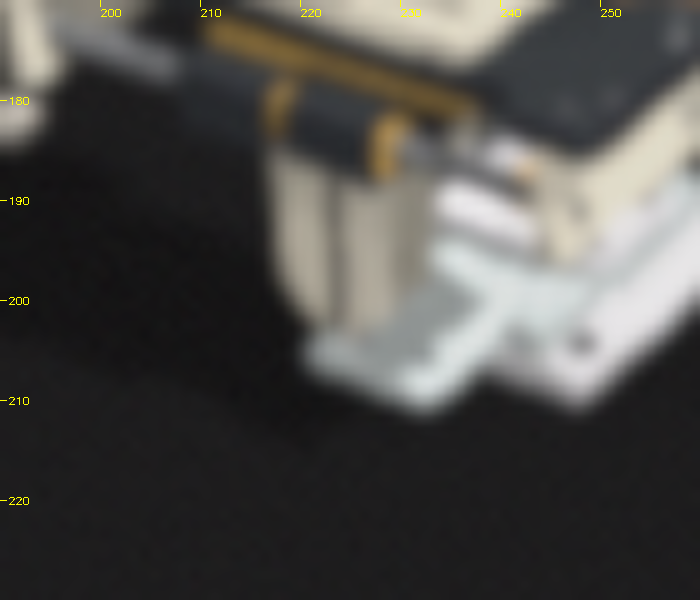

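Run:
```python
from h import *
c=load("scene3")
for u,v in((223.3,203.3),(226,203.5)):
    o,d=rays(c,(u-.45,v-.45)); k=(.5401-o[0])/d[0,0]; print(o+d[0]*k)
c2=load("scene2")
for u,v in((219.,209.),):
    o,d=rays(c2,(u-.45,v-.45)); k=(.5165-o[0])/d[0,0]; print(o+d[0]*k)
```

```text
[0.5401     0.00608702 0.03496278]
[ 0.5401     -0.00231008  0.03694716]
[0.5165     0.00588797 0.03088624]
```

The blank has not moved: the real tips are about 25 mm higher than reported (x and y agree). I'll back off and touch the bench lightly to measure the offset.

>>> move_arm --rows '[{"jaw": -1,"x": 0,"y": -0.03,"z": 0,"turn": 0},{"jaw": -1,"x": 0,"y": -0.03,"z": 0.006,"turn": 0},{"jaw": -1,"x": 0,"y": -0.03,"z": 0.012,"turn": 0},{"jaw": -1,"x": 0,"y": -0.03,"z": 0.015,"turn": 0},{"jaw": -1,"x": 0,"y": -0.03,"z": 0.015,"turn": 0}]'

```text
time: 4.0
position: [0.5196, 0.0063, -0.0051]
ee_rot: [0.735, 0.678, -0.0, 0.0]
contact_force: [0.3, -0.1, 0.6]
opening: 0.008
```

Run:
```python
from h import *
from rig import arm
st=arm.read_state();print(st["time"],st["position"],st["contact_force"])
c=arm.capture("scene");np.savez("pics/scene4.npz",**c);crop(c,190,175,70,60,10,"scene4")
```

```text
4.0 [ 0.51962181  0.00626804 -0.00514849] [ 0.27395007 -0.11442581  0.57501273]
```

View pics/scene4.png

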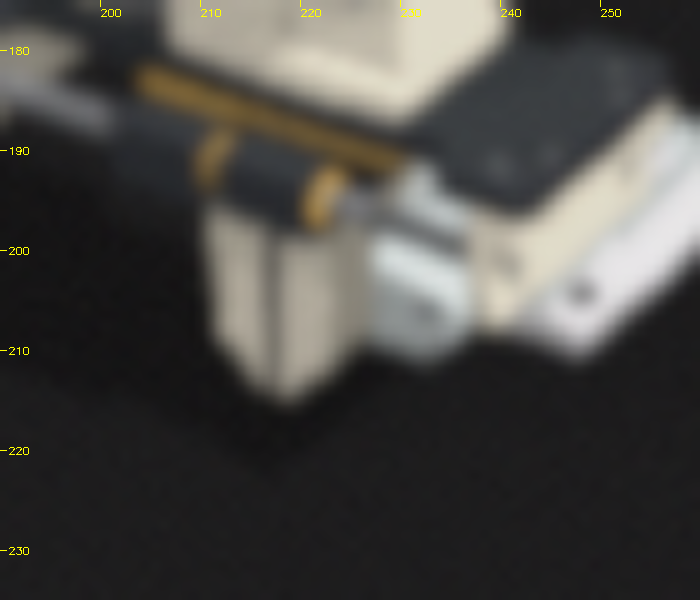

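>>> move_arm --rows '[{"jaw": -1,"x": 0,"y": 0,"z": 0.005,"turn": 0},{"jaw": -1,"x": 0,"y": 0,"z": 0.009,"turn": 0},{"jaw": -1,"x": 0,"y": 0,"z": 0.011,"turn": 0},{"jaw": -1,"x": 0,"y": 0,"z": 0.011,"turn": 0}]'

```text
time: 4.45
position: [0.519, 0.0063, -0.0161]
ee_rot: [0.735, 0.678, -0.0, -0.0]
contact_force: [0.3, 0.0, -0.8]
opening: 0.001
```

>>> move_arm --rows '[{"jaw": -1,"x": 0,"y": 0,"z": 0.001,"turn": 0},{"jaw": -1,"x": 0,"y": 0,"z": 0.002,"turn": 0},{"jaw": -1,"x": 0,"y": 0,"z": 0.002,"turn": 0}]'

```text
time: 4.75
position: [0.5192, 0.0064, -0.0177]
ee_rot: [0.735, 0.678, 0.0, 0.0]
contact_force: [0.9, 0.1, -0.1]
opening: 0.005
```

>>> move_arm --rows '[{"jaw": -1,"x": 0,"y": 0,"z": 0.001,"turn": 0},{"jaw": -1,"x": 0,"y": 0,"z": 0.002,"turn": 0},{"jaw": -1,"x": 0,"y": 0,"z": 0.002,"turn": 0}]'

```text
time: 5.05
position: [0.5191, 0.0064, -0.0198]
ee_rot: [0.735, 0.678, -0.0, -0.0]
contact_force: [0.4, 0.5, 0.7]
opening: 0.004
```

>>> move_arm --rows '[{"jaw": -1,"x": 0,"y": 0,"z": 0.001,"turn": 0},{"jaw": -1,"x": 0,"y": 0,"z": 0.002,"turn": 0},{"jaw": -1,"x": 0,"y": 0,"z": 0.002,"turn": 0}]'

```text
time: 5.35
position: [0.5191, 0.0063, -0.0218]
ee_rot: [0.735, 0.678, -0.0, -0.0]
contact_force: [0.4, -0.4, 0.4]
opening: 0.004
```

>>> move_arm --rows '[{"jaw": -1,"x": 0,"y": 0,"z": 0.001,"turn": 0},{"jaw": -1,"x": 0,"y": 0,"z": 0.0015,"turn": 0},{"jaw": -1,"x": 0,"y": 0,"z": 0.0015,"turn": 0}]'

```text
time: 5.65
position: [0.5192, 0.0063, -0.023]
ee_rot: [0.735, 0.678, 0.0, -0.0]
contact_force: [-0.5, 0.2, 2.8]
opening: 0.0
```

Run:
```python
from h import *
from rig import arm
st=arm.read_state();print(st["time"],st["position"],st["contact_force"])
c=arm.capture("scene");np.savez("pics/scene5.npz",**c);crop(c,190,175,70,60,10,"scene5")
```

```text
5.65 [ 0.51921408  0.00634996 -0.02303845] [-0.49513791  0.23528196  2.8275807 ]
```

View pics/scene5.png

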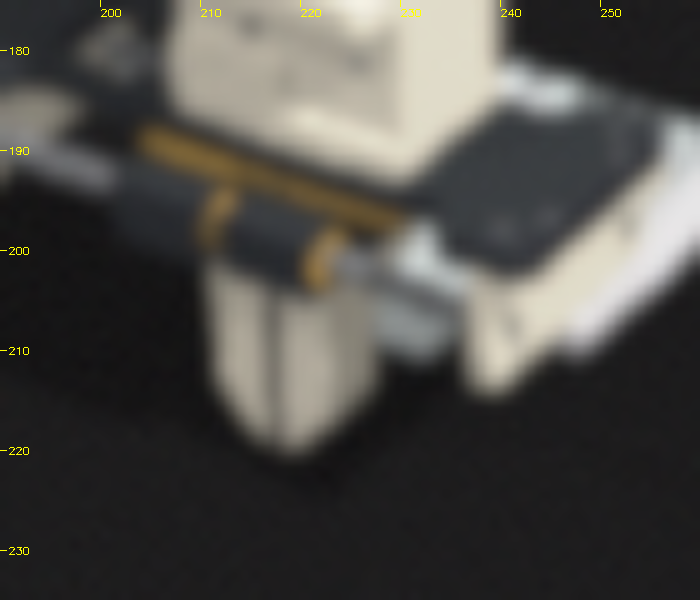

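Contact at reported z ≈ -0.0225, so true tip height = reported + 0.0225. Raising 7 mm and pushing the blank.

>>> move_arm --rows '[{"jaw": -1,"x": 0,"y": 0,"z": -0.008,"turn": 0},{"jaw": -1,"x": 0,"y": 0.01,"z": -0.008,"turn": 0},{"jaw": -1,"x": 0,"y": 0.016,"z": -0.008,"turn": 0},{"jaw": -1,"x": 0,"y": 0.02,"z": -0.008,"turn": 0},{"jaw": -1,"x": 0,"y": 0.024,"z": -0.008,"turn": 0},{"jaw": -1,"x": 0,"y": 0.028,"z": -0.008,"turn": 0},{"jaw": -1,"x": 0,"y": 0.032,"z": -0.008,"turn": 0},{"jaw": -1,"x": 0,"y": 0.036,"z": -0.008,"turn": 0}]'

```text
time: 6.5
position: [0.5553, 0.0035, -0.0153]
ee_rot: [0.735, 0.678, -0.0, -0.0]
contact_force: [-1.8, -0.1, -0.1]
opening: 0.005
```

Run:
```python
from h import *
from rig import arm
st=arm.read_state();print(st["time"],st["position"],st["contact_force"])
c=arm.capture("scene");np.savez("pics/scene6.npz",**c);crop(c,190,170,70,60,10,"scene6")
```

```text
6.5 [ 0.55528603  0.00345697 -0.015303  ] [-1.7917056  -0.10530848 -0.13239261]
```

View pics/scene6.png

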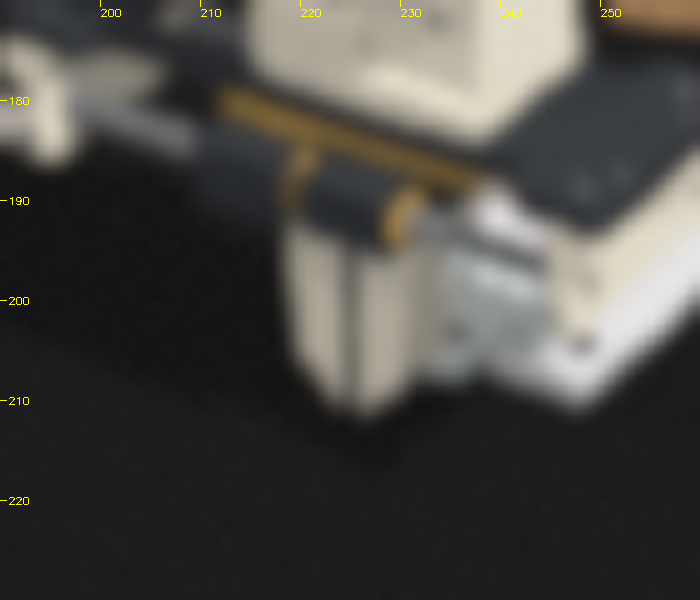

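>>> move_arm --rows '[{"jaw": -1,"x": 0,"y": 0.002,"z": 0,"turn": 0},{"jaw": -1,"x": 0,"y": 0.004,"z": 0,"turn": 0},{"jaw": -1,"x": 0,"y": 0.005,"z": 0,"turn": 0},{"jaw": -1,"x": 0,"y": 0.006,"z": 0,"turn": 0}]'

```text
time: 6.95
position: [0.5611, 0.003, -0.0152]
ee_rot: [0.735, 0.678, 0.0, -0.0]
contact_force: [-1.1, -0.6, -1.1]
opening: 0.005
```

>>> move_arm --rows '[{"jaw": -1,"x": 0,"y": 0.0005,"z": 0,"turn": 0},{"jaw": -1,"x": 0,"y": 0.001,"z": 0,"turn": 0}]'

```text
time: 7.15
position: [0.5621, 0.0029, -0.0152]
ee_rot: [0.735, 0.678, 0.0, -0.0]
contact_force: [-0.7, 0.4, 1.0]
opening: 0.004
```

>>> move_arm --rows '[{"jaw": -1,"x": 0,"y": 0.0005,"z": 0,"turn": 0},{"jaw": -1,"x": 0,"y": 0.001,"z": 0,"turn": 0}]'

```text
time: 7.35
position: [0.5623, 0.0029, -0.0152]
ee_rot: [0.735, 0.678, -0.0, -0.001]
contact_force: [-5.0, 0.2, 3.8]
opening: 0.01
```

>>> move_arm --rows '[{"jaw": -1,"x": 0,"y": 0.0005,"z": 0,"turn": 0},{"jaw": -1,"x": 0,"y": 0.001,"z": 0,"turn": 0}]'

```text
time: 7.55
position: [0.5623, 0.0029, -0.0154]
ee_rot: [0.735, 0.678, -0.001, -0.001]
contact_force: [-8.0, 1.6, 5.7]
opening: 0.006
```

Home: the position stalled at x = 0.5623 with about 8 N. Backing off and rising.

>>> move_arm --rows '[{"jaw": -1,"x": 0,"y": -0.015,"z": 0,"turn": 0},{"jaw": -1,"x": 0,"y": -0.025,"z": 0,"turn": 0},{"jaw": -1,"x": 0,"y": -0.025,"z": -0.045,"turn": 0},{"jaw": -1,"x": 0,"y": -0.025,"z": -0.09,"turn": 0},{"jaw": 0,"x": 0,"y": -0.025,"z": -0.135,"turn": 0},{"jaw": 0,"x": 0,"y": -0.025,"z": -0.18,"turn": 0},{"jaw": 0,"x": 0.03,"y": -0.025,"z": -0.2,"turn": 0},{"jaw": 0,"x": 0,"y": -0.025,"z": -0.2,"turn": 0}]'

```text
time: 8.35
position: [0.5424, 0.0135, 0.1883]
ee_rot: [0.731, 0.682, 0.004, 0.0]
contact_force: [0.3, -0.2, -0.6]
opening: 0.303
```

>>> move_arm --rows '[{"jaw": 0,"x": -0.04,"y": 0.009,"z": 0,"turn": 0},{"jaw": 0,"x": -0.08,"y": 0.018,"z": 0,"turn": 0},{"jaw": 0,"x": -0.12,"y": 0.027,"z": 0,"turn": 0},{"jaw": 0,"x": -0.16,"y": 0.036,"z": 0,"turn": 0},{"jaw": 0,"x": -0.2,"y": 0.045,"z": 0,"turn": 0},{"jaw": 0,"x": -0.23,"y": 0.051,"z": 0,"turn": 0},{"jaw": 0,"x": -0.23,"y": 0.051,"z": 0,"turn": 0},{"jaw": 0,"x": -0.23,"y": 0.051,"z": 0,"turn": 0}]'

```text
time: 9.15
position: [0.5712, -0.2292, 0.1847]
ee_rot: [0.736, 0.677, 0.0, 0.0]
contact_force: [0.0, 0.4, -0.3]
opening: 0.498
```

Run:
```python
from h import *
from rig import arm
st=arm.read_state();print(st["time"],st["position"],st["ee_rot"],st["opening"])
for n in("scene","top"):
    c=arm.capture(n);np.savez(f"pics/{n}7.npz",**c)
    p=proj(c,st["position"]+[0,0,.0225])[0];print(n,p)
crop(load("scene7"),270,120,70,100,7,"scene7")
crop(load("top7"),210,150,110,90,7,"top7")
```

```text
9.15 [ 0.5712307  -0.22921103  0.18467785] [7.35695606e-01 6.77312312e-01 6.39034069e-05 6.10270377e-05] 0.49778149307231695
scene [313.69631894 161.98740261]
top [322.75373291 192.46366053]
```

View pics/scene7.png

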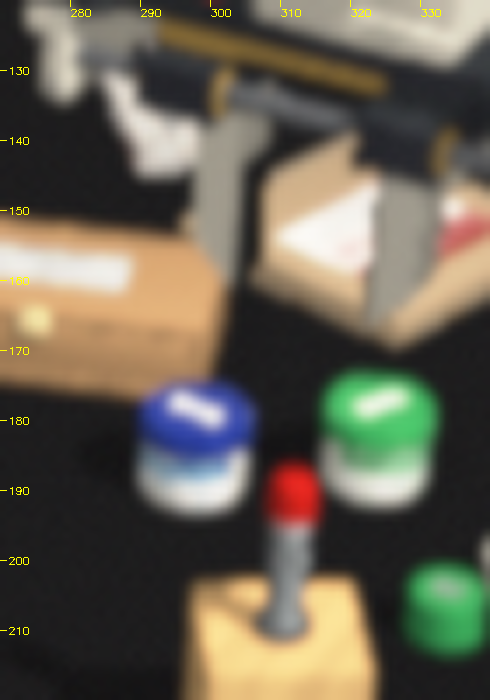

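View pics/top7.png

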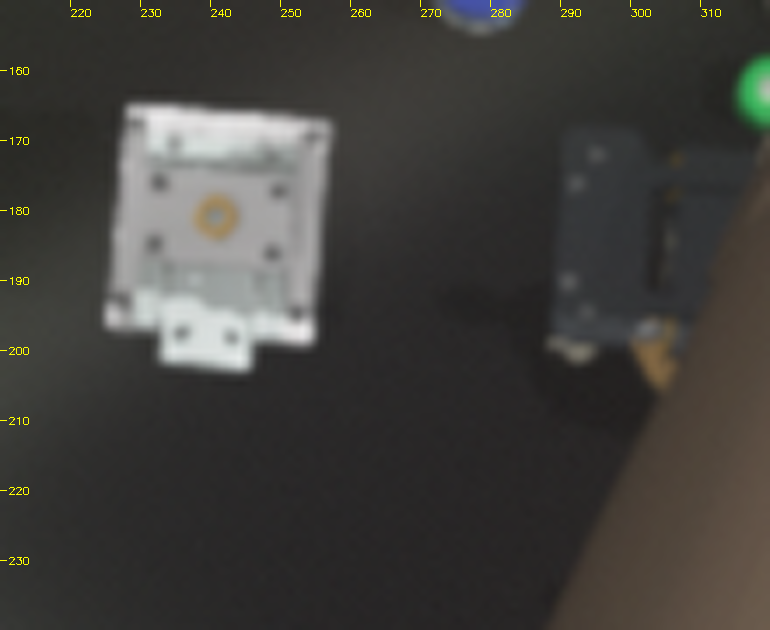

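>>> move_arm --rows '[{"jaw": 0,"x": 0,"y": 0,"z": 0.03,"turn": 0},{"jaw": 0,"x": 0,"y": 0,"z": 0.06,"turn": 0},{"jaw": 0,"x": 0,"y": 0,"z": 0.085,"turn": 0},{"jaw": 0,"x": 0,"y": 0,"z": 0.105,"turn": 0},{"jaw": 0,"x": 0,"y": 0,"z": 0.12,"turn": 0},{"jaw": 0,"x": 0,"y": 0,"z": 0.127,"turn": 0},{"jaw": 0,"x": 0,"y": 0,"z": 0.1315,"turn": 0},{"jaw": 0,"x": 0,"y": 0,"z": 0.1315,"turn": 0}]'

```text
time: 10.05
position: [0.5716, -0.2284, 0.0534]
ee_rot: [0.735, 0.678, 0.0, 0.0]
contact_force: [-0.6, 0.2, -0.0]
opening: 0.5
```

Run:
```python
from h import *
from rig import arm
st=arm.read_state();print(st["time"],st["position"],st["contact_force"],st["opening"])
c=arm.capture("scene");np.savez("pics/scene8.npz",**c);crop(c,275,165,75,60,10,"scene8")
c=load("top7");print("blank end",plane(c,np.array([[233.,201.8],[245.7,202.6]])-.4,.016))
```

```text
10.05 [ 0.5716007  -0.22838536  0.05344342] [-0.60706559  0.22320969 -0.02854881] 0.5000875378356464
blank end [[ 0.57383941  0.02008955  0.016     ]
 [ 0.57103046 -0.01946606  0.016     ]]
```

View pics/scene8.png

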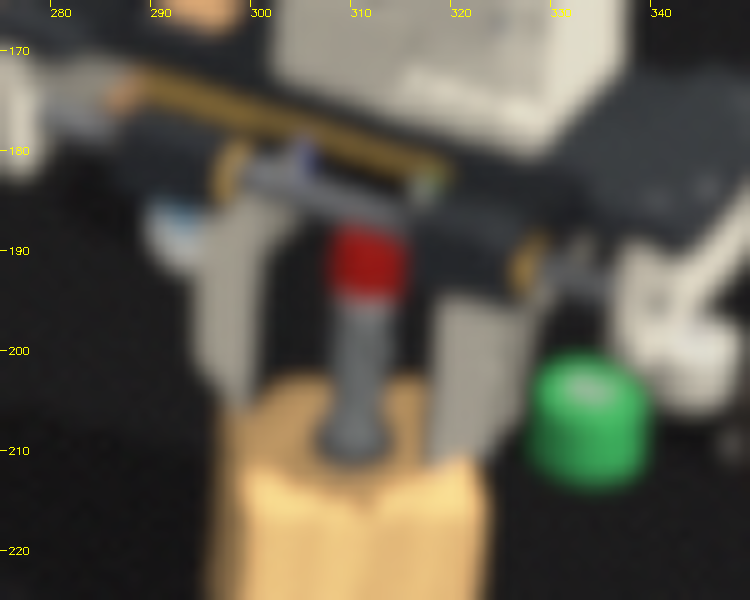

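The fingers straddle the grip just above the collar, and the cap is clear of the palm. Closing.

>>> move_arm --rows '[{"jaw": -1,"x": 0,"y": 0,"z": 0,"turn": 0},{"jaw": -1,"x": 0,"y": 0,"z": 0,"turn": 0},{"jaw": -1,"x": 0,"y": 0,"z": 0,"turn": 0},{"jaw": -1,"x": 0,"y": 0,"z": 0,"turn": 0},{"jaw": -1,"x": 0,"y": 0,"z": 0,"turn": 0},{"jaw": -1,"x": 0,"y": 0,"z": 0,"turn": 0},{"jaw": -1,"x": 0,"y": 0,"z": 0,"turn": 0},{"jaw": -1,"x": 0,"y": 0,"z": 0,"turn": 0}]'

```text
time: 10.9
position: [0.5716, -0.2286, 0.0535]
ee_rot: [0.735, 0.678, 0.0, 0.0]
contact_force: [-1.0, 1.0, 3.2]
opening: 0.164
```

Run:
```python
from h import *
from rig import arm
st=arm.read_state();print(st["time"],st["position"],st["ee_rot"],st["contact_force"],st["torque"],st["opening"]*92)
```

```text
10.9 [ 0.57157385 -0.22863689  0.05351636] [7.35117517e-01 6.77939668e-01 1.50785137e-04 1.42520624e-04] [-0.98771141  0.96958648  3.23528924] [ 0.12618194  0.03376332 -0.00171556] 15.131470941366597
```

>>> move_arm --rows '[{"jaw": -1,"x": 0,"y": 0,"z": -0.01,"turn": 0},{"jaw": -1,"x": 0,"y": 0,"z": -0.025,"turn": 0},{"jaw": -1,"x": 0,"y": 0,"z": -0.045,"turn": 0},{"jaw": -1,"x": 0,"y": 0,"z": -0.065,"turn": 0},{"jaw": -1,"x": 0,"y": 0,"z": -0.08,"turn": 0},{"jaw": -1,"x": 0,"y": 0,"z": -0.09,"turn": 0},{"jaw": -1,"x": 0,"y": 0,"z": -0.09,"turn": 0},{"jaw": -1,"x": 0,"y": 0,"z": -0.09,"turn": 0}]'

```text
time: 11.7
position: [0.5712, -0.2284, 0.1432]
ee_rot: [0.735, 0.678, 0.0, -0.0]
contact_force: [0.6, -0.0, -2.5]
opening: 0.167
```

Run:
```python
from h import *
from rig import arm
st=arm.read_state();print(st["time"],st["position"],st["ee_rot"],st["contact_force"],st["torque"],st["opening"]*92)
c=arm.capture("scene");np.savez("pics/scene9.npz",**c);crop(c,275,135,75,80,8,"scene9")
```

```text
11.7 [ 0.57118696 -0.22844151  0.14320109] [ 7.35101163e-01  6.77957418e-01  3.40489498e-05 -1.36780441e-04] [ 0.61660004 -0.02076129 -2.51843461] [ 0.00538234  0.03791596 -0.00254464] 15.395711050158585
```

View pics/scene9.png

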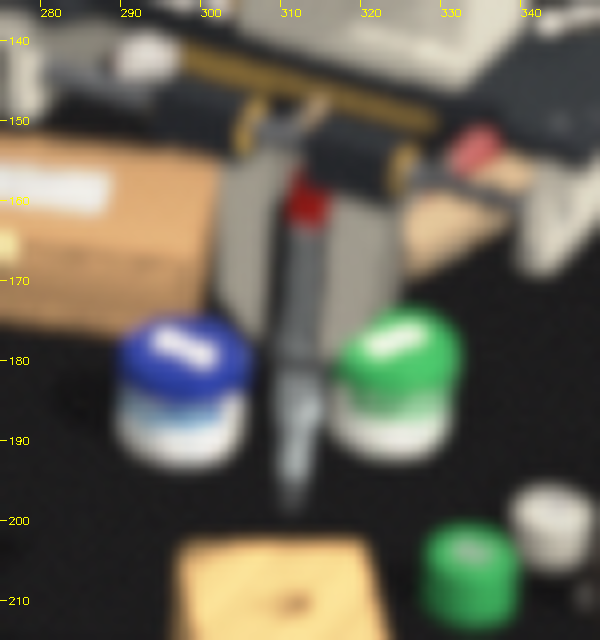

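Run:
```python
from h import *
c=load("scene9")
H=cv2.cvtColor(c["img"],cv2.COLOR_RGB2HSV)
m=(((H[...,0]<8)|(H[...,0]>172))&(H[...,1]>150)&(H[...,2]>60)); z=np.zeros_like(m);z[153:168,300:322]=m[153:168,300:322]
ys,xs=np.nonzero(z);print("cap",xs.mean(),ys.mean(),len(xs))
for zz in(.224,.217,.158,.136,.110,.098): print(zz,proj(c,[.5715,-.2287,zz])[0])
```

```text
cap 312.8888888888889 159.94444444444446 18
0.224 [314.05371955 155.67327627]
0.217 [313.83759315 158.2708625 ]
0.158 [312.05034779 179.53766   ]
0.136 [311.39977509 187.18708969]
0.11 [310.64207094 196.03643517]
0.098 [310.29643707 200.05216451]
```

>>> move_arm --rows '[{"jaw": -1,"x": 0.03,"y": 0.006,"z": 0,"turn": 0},{"jaw": -1,"x": 0.07,"y": 0.014,"z": 0,"turn": 0},{"jaw": -1,"x": 0.11,"y": 0.023,"z": 0,"turn": 0},{"jaw": -1,"x": 0.15,"y": 0.031,"z": 0,"turn": 0},{"jaw": -1,"x": 0.19,"y": 0.039,"z": 0,"turn": 0},{"jaw": -1,"x": 0.22,"y": 0.045,"z": 0.02,"turn": 0},{"jaw": -1,"x": 0.228,"y": 0.047,"z": 0.04,"turn": 0},{"jaw": -1,"x": 0.228,"y": 0.047,"z": 0.05,"turn": 0}]'

```text
time: 12.55
position: [0.6353, -0.0024, 0.0904]
ee_rot: [0.734, 0.679, -0.001, -0.002]
contact_force: [-0.6, -0.5, -2.6]
opening: 0.168
```

>>> move_arm --rows '[{"jaw": -1,"x": 0,"y": 0,"z": 0,"turn": 0},{"jaw": -1,"x": 0,"y": 0,"z": 0,"turn": 0}]'

```text
time: 12.75
position: [0.6364, -0.0072, 0.0936]
ee_rot: [0.736, 0.677, -0.0, 0.0]
contact_force: [-0.1, -0.3, -2.2]
opening: 0.167
```

Run:
```python
from h import *
from rig import arm
st=arm.read_state();print(st["time"],st["position"],st["ee_rot"],st["contact_force"])
for n in("scene","top"):
    c=arm.capture(n);np.savez(f"pics/{n}10.npz",**c)
    for z in (0.032,.05,.056,.108,.17): print(n,z,proj(c,np.r_[st["position"][:2],z])[0])
crop(load("scene10"),215,145,60,60,10,"scene10")
crop(load("top10"),210,150,70,60,10,"top10")
```

```text
12.75 [ 0.63642376 -0.00719164  0.09355177] [ 7.35904459e-01  6.77085179e-01 -4.67006514e-04  2.64216182e-04] [-0.12979151 -0.30923396 -2.22702492]
scene 0.032 [243.86636819 188.00044307]
scene 0.05 [243.85459819 182.59330604]
scene 0.056 [243.85073434 180.77412185]
scene 0.108 [243.81860424 164.6494842 ]
scene 0.17 [243.78392535 144.56094795]
top 0.032 [241.08407964 180.61575717]
top 0.05 [240.78054797 179.55580368]
top 0.056 [240.67728142 179.19517955]
top 0.108 [239.73555768 175.9062836 ]
top 0.17 [238.49068388 171.55799864]
```

View pics/scene10.png

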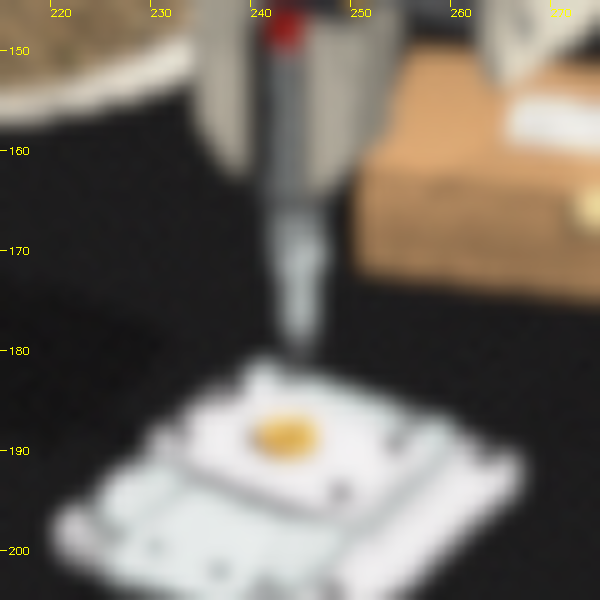

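View pics/top10.png

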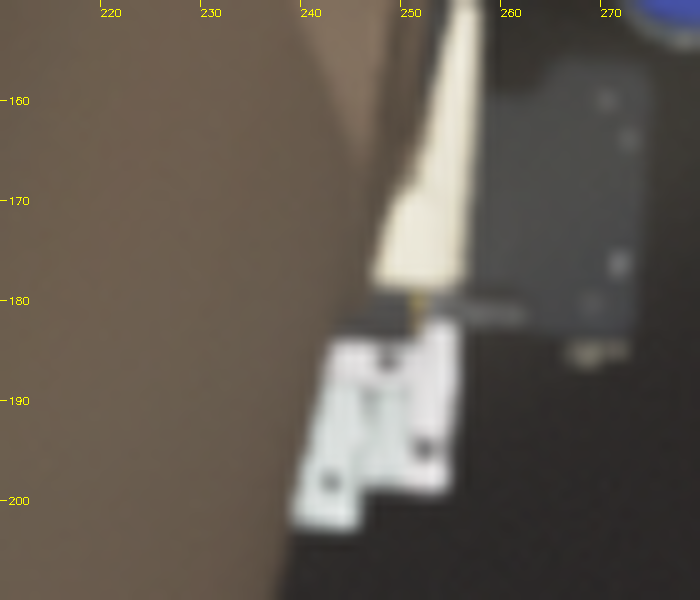

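>>> move_arm --rows '[{"jaw": -1,"x": 0,"y": 0,"z": 0,"turn": 0},{"jaw": -1,"x": 0,"y": 0,"z": 0,"turn": 0},{"jaw": -1,"x": 0,"y": 0,"z": 0,"turn": 0}]'

```text
time: 13.15
position: [0.6368, -0.0053, 0.0938]
ee_rot: [0.735, 0.678, 0.0, 0.0]
contact_force: [0.3, -1.3, -1.6]
opening: 0.167
```

Run:
```python
from h import *
from rig import arm
st=arm.read_state();print(st["time"],st["position"],st["ee_rot"],st["contact_force"])
c=arm.capture("scene");np.savez(f"pics/scene11.npz",**c)
crop(c,215,145,60,60,10,"scene11")
g=cv2.cvtColor(c["img"],cv2.COLOR_RGB2GRAY).astype(int)
for v in(168,170,172,174,176,178,180): print(v,g[v,235:255])
H=cv2.cvtColor(c["img"],cv2.COLOR_RGB2HSV);m=(H[...,0]>10)&(H[...,0]<28)&(H[...,1]>70)
z=np.zeros_like(m);z[180:200,235:255]=m[180:200,235:255];ys,xs=np.nonzero(z);print("bush",xs.mean(),ys.mean(),xs.min(),xs.max())
print([proj(c,np.r_[st["position"][:2],z])[0] for z in(.032,.05)])
```

```text
13.15 [ 0.63680618 -0.00534953  0.09375781] [7.35212248e-01 6.77836888e-01 2.87046252e-04 1.46079471e-04] [ 0.3415165  -1.26205758 -1.60672471]
168 [ 28  30  28  29  30  45  84 123 145 153 145 112  65  33  36  73 109 126
 126 124]
170 [ 28  28  28  28  30  42  80 126 159 178 167 125  71  34  35  65 102 121
 125 123]
172 [ 28  29  29  30  28  32  55 100 144 162 140  92  50  30  30  42  58  70
  78  82]
174 [ 29  28  30  29  30  30  47  93 145 163 134  82  44  30  29  29  29  30
  30  32]
176 [ 29  28  29  28  28  29  46  91 140 155 126  77  41  30  29  28  28  30
  29  28]
178 [ 29  28  28  29  28  29  36  60  92 103  83  53  33  29  29  29  29  29
  29  28]
180 [29 29 30 34 45 64 77 75 73 73 60 40 32 29 29 27 30 28 29 29]
bush 243.1578947368421 188.31578947368422 241 246
[array([243.35342148, 187.77500356]), array([243.33808134, 182.37013164])]
```

View pics/scene11.png

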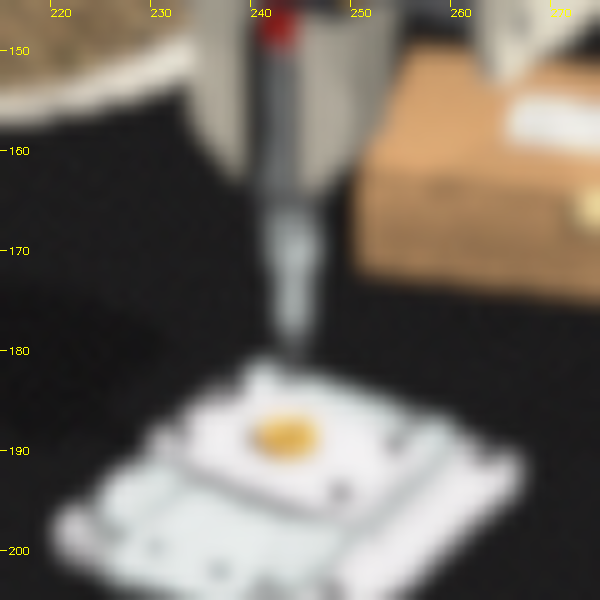

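Run:
```python
from h import *
A=[]
for n in("scene11","scene10"):
  c=load(n)
  for name,us,vs,r in(("barrel",(242,246),(166,171),.007),("nose",(243,246),(173,178),.004),("bush/bridge",(236,252),(186,193),0)):
    P=[]
    for v in range(*vs):
        for u in range(*us):
            z=c["depth"][v,u];o,d=rays(c,(u,v));P.append(o+d[0]*z)
    P=np.array(P);hd=np.array([.897,.441,0])
    if r: 
        print(n,name,np.median(P,0)+hd*r*.95,P.std(0)/len(P)**.5)
    else: print(n,name,np.c_[P[:,2]].reshape(vs[1]-vs[0],-1).round(3).tolist()[3])
```

```text
scene11 barrel [ 0.63936648 -0.00568147  0.10048621] [0.000466   0.00064733 0.00110938]
scene11 nose [ 0.63969315 -0.00609625  0.07528825] [0.00631661 0.00311223 0.00477697]
scene11 bush/bridge [0.029, 0.028, 0.029, 0.029, 0.03, 0.031, 0.031, 0.031, 0.032, 0.034, 0.03, 0.029, 0.029, 0.027, 0.025, 0.029]
scene10 barrel [ 0.63911412 -0.00459037  0.10011384] [0.00068586 0.00070784 0.00109541]
scene10 nose [ 0.63969041 -0.00670471  0.0760568 ] [0.00083691 0.00066989 0.00112495]
scene10 bush/bridge [0.027, 0.027, 0.03, 0.026, 0.03, 0.031, 0.033, 0.034, 0.033, 0.031, 0.027, 0.028, 0.028, 0.028, 0.029, 0.026]
```

>>> move_arm --rows '[{"jaw": -1,"x": 0.001,"y": -0.002,"z": 0.004,"turn": 0},{"jaw": -1,"x": 0.001,"y": -0.002,"z": 0.008,"turn": 0},{"jaw": -1,"x": 0.001,"y": -0.002,"z": 0.012,"turn": 0},{"jaw": -1,"x": 0.001,"y": -0.002,"z": 0.012,"turn": 0},{"jaw": -1,"x": 0.001,"y": -0.002,"z": 0.012,"turn": 0}]'

```text
time: 13.7
position: [0.6346, -0.004, 0.0811]
ee_rot: [0.735, 0.678, -0.0, -0.0]
contact_force: [0.3, 0.8, -2.0]
opening: 0.169
```

Run:
```python
from h import *
from rig import arm
st=arm.read_state();print(st["time"],st["position"],st["ee_rot"],st["contact_force"])
c=arm.capture("scene");np.savez(f"pics/scene12.npz",**c)
crop(c,220,155,50,45,14,"scene12")
g=cv2.cvtColor(c["img"],cv2.COLOR_RGB2GRAY).astype(int)
for v in range(172,186,2): print(v,g[v,235:255])
```

```text
13.7 [ 0.63462148 -0.00403676  0.0810937 ] [ 7.35130988e-01  6.77925059e-01 -1.77370388e-04 -1.17088386e-04] [ 0.33487264  0.79483642 -2.00649161]
172 [ 28  30  28  29  44  81 123 142 145 139 117  79  44  30  30  42  59  71
  78  82]
174 [ 27  30  29  29  41  78 121 151 172 174 143  91  48  31  29  29  30  31
  29  31]
176 [ 29  30  29  29  33  54 100 148 177 169 123  68  37  29  28  29  28  28
  28  28]
178 [ 30  28  29  28  29  46  91 142 166 149  99  52  32  29  28  29  28  28
  27  28]
180 [ 28  28  29  33  46  70 107 144 160 140  94  50  32  29  29  28  28  27
  28  28]
182 [ 41  53  57  75 124 174 182 153 128 121 117 109  92  71  54  44  36  31
  30  29]
184 [122 152 154 154 186 221 223 190 162 182 208 216 206 191 176 156 132 111
  91  69]
```

View pics/scene12.png

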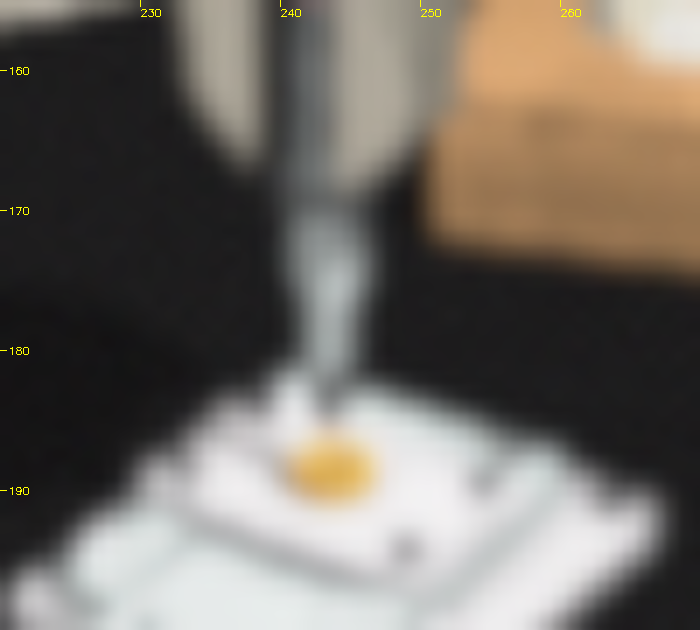

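>>> move_arm --rows '[{"jaw": -1,"x": 0,"y": 0,"z": 0.003,"turn": 0},{"jaw": -1,"x": 0,"y": 0,"z": 0.006,"turn": 0},{"jaw": -1,"x": 0,"y": 0,"z": 0.009,"turn": 0},{"jaw": -1,"x": 0,"y": 0,"z": 0.009,"turn": 0}]'

```text
time: 14.15
position: [0.6343, -0.004, 0.0717]
ee_rot: [0.735, 0.678, -0.0, -0.0]
contact_force: [0.3, -0.0, -2.3]
opening: 0.168
```

Run:
```python
from h import *
from rig import arm
st=arm.read_state();print(st["time"],st["position"],st["contact_force"])
c=arm.capture("scene");np.savez(f"pics/scene13.npz",**c)
crop(c,230,170,30,28,22,"scene13")
```

```text
14.15 [ 0.63434359 -0.00395037  0.07172559] [ 0.25612392 -0.04666815 -2.30948003]
```

View pics/scene13.png

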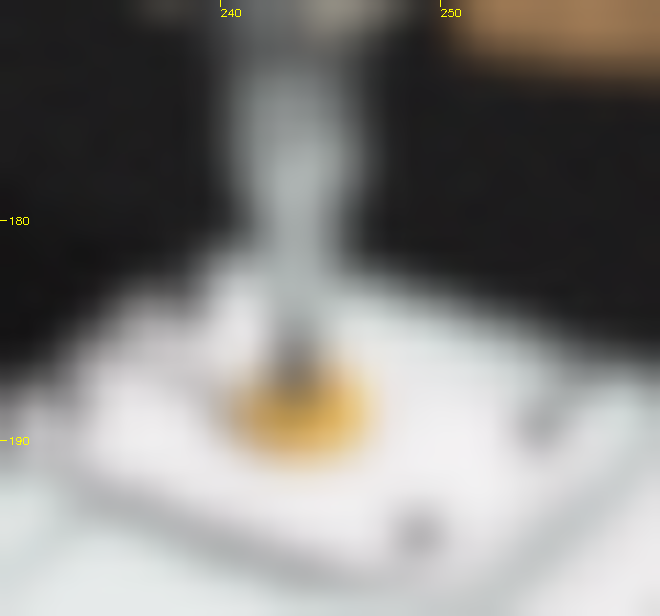

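The tip now sits in the middle of the mouth of the bush at about (243.4, 188). Lowering with force checks.

>>> move_arm --rows '[{"jaw": -1,"x": 0,"y": 0,"z": 0.001,"turn": 0},{"jaw": -1,"x": 0,"y": 0,"z": 0.002,"turn": 0},{"jaw": -1,"x": 0,"y": 0,"z": 0.003,"turn": 0},{"jaw": -1,"x": 0,"y": 0,"z": 0.003,"turn": 0}]'

```text
time: 14.6
position: [0.6347, -0.004, 0.0692]
ee_rot: [0.735, 0.678, -0.0, -0.0]
contact_force: [-0.8, 0.3, -1.9]
opening: 0.167
```

>>> move_arm --rows '[{"jaw": -1,"x": 0,"y": 0,"z": 0.001,"turn": 0},{"jaw": -1,"x": 0,"y": 0,"z": 0.002,"turn": 0},{"jaw": -1,"x": 0,"y": 0,"z": 0.002,"turn": 0}]'

```text
time: 14.9
position: [0.6346, -0.004, 0.0672]
ee_rot: [0.735, 0.678, -0.0, -0.0]
contact_force: [-0.1, 0.0, -2.5]
opening: 0.169
```

>>> move_arm --rows '[{"jaw": -1,"x": 0,"y": 0,"z": 0.001,"turn": 0},{"jaw": -1,"x": 0,"y": 0,"z": 0.002,"turn": 0},{"jaw": -1,"x": 0,"y": 0,"z": 0.002,"turn": 0}]'

```text
time: 15.2
position: [0.6346, -0.004, 0.0652]
ee_rot: [0.735, 0.678, -0.0, -0.0]
contact_force: [0.5, -0.2, -2.4]
opening: 0.167
```

>>> move_arm --rows '[{"jaw": -1,"x": 0,"y": 0,"z": 0.001,"turn": 0},{"jaw": -1,"x": 0,"y": 0,"z": 0.002,"turn": 0},{"jaw": -1,"x": 0,"y": 0,"z": 0.002,"turn": 0}]'

```text
time: 15.5
position: [0.6346, -0.004, 0.0631]
ee_rot: [0.735, 0.678, -0.0, -0.0]
contact_force: [-0.2, 0.4, -2.6]
opening: 0.166
```

>>> move_arm --rows '[{"jaw": -1,"x": 0,"y": 0,"z": 0.001,"turn": 0},{"jaw": -1,"x": 0,"y": 0,"z": 0.002,"turn": 0},{"jaw": -1,"x": 0,"y": 0,"z": 0.002,"turn": 0}]'

```text
time: 15.8
position: [0.6346, -0.004, 0.0612]
ee_rot: [0.735, 0.678, -0.0, -0.0]
contact_force: [0.3, 0.5, -2.2]
opening: 0.167
```

>>> move_arm --rows '[{"jaw": -1,"x": 0,"y": 0,"z": 0.001,"turn": 0},{"jaw": -1,"x": 0,"y": 0,"z": 0.001,"turn": 0}]'

```text
time: 16.0
position: [0.6347, -0.004, 0.0602]
ee_rot: [0.735, 0.678, -0.0, -0.0]
contact_force: [-1.0, 0.3, -2.8]
opening: 0.167
```

>>> move_arm --rows '[{"jaw": -1,"x": 0,"y": 0,"z": 0.001,"turn": 0},{"jaw": -1,"x": 0,"y": 0,"z": 0.001,"turn": 0}]'

```text
time: 16.2
position: [0.6347, -0.004, 0.0592]
ee_rot: [0.735, 0.678, -0.0, -0.0]
contact_force: [0.2, -0.1, -2.7]
opening: 0.167
```

The nose is now well inside the bore (tip at least 8 mm below the mouth) with no side force. Continuing in 1 mm steps towards the blank.

>>> move_arm --rows '[{"jaw": -1,"x": 0,"y": 0,"z": 0.001,"turn": 0},{"jaw": -1,"x": 0,"y": 0,"z": 0.001,"turn": 0}]'

```text
time: 16.4
position: [0.6347, -0.004, 0.0582]
ee_rot: [0.735, 0.678, -0.0, -0.0]
contact_force: [-0.1, -0.8, -1.8]
opening: 0.171
```

>>> move_arm --rows '[{"jaw": -1,"x": 0,"y": 0,"z": 0.001,"turn": 0},{"jaw": -1,"x": 0,"y": 0,"z": 0.001,"turn": 0}]'

```text
time: 16.6
position: [0.6347, -0.004, 0.0572]
ee_rot: [0.735, 0.678, 0.0, -0.0]
contact_force: [0.5, 0.5, -1.9]
opening: 0.166
```

>>> move_arm --rows '[{"jaw": -1,"x": 0,"y": 0,"z": 0.001,"turn": 0},{"jaw": -1,"x": 0,"y": 0,"z": 0.001,"turn": 0}]'

```text
time: 16.8
position: [0.635, -0.004, 0.0565]
ee_rot: [0.735, 0.678, 0.0, 0.0]
contact_force: [0.8, 0.1, -0.2]
opening: 0.169
```

>>> move_arm --rows '[{"jaw": -1,"x": 0,"y": 0,"z": 0.001,"turn": 0},{"jaw": -1,"x": 0,"y": 0,"z": 0.001,"turn": 0}]'

```text
time: 17.0
position: [0.6349, -0.004, 0.0555]
ee_rot: [0.735, 0.678, 0.0, 0.0]
contact_force: [-0.1, -0.6, 0.1]
opening: 0.165
```

>>> move_arm --rows '[{"jaw": -1,"x": 0,"y": 0,"z": 0.001,"turn": 0},{"jaw": -1,"x": 0,"y": 0,"z": 0.001,"turn": 0}]'

```text
time: 17.2
position: [0.6348, -0.004, 0.0543]
ee_rot: [0.735, 0.678, 0.0, 0.0]
contact_force: [-0.3, 1.0, 0.4]
opening: 0.17
```

>>> move_arm --rows '[{"jaw": -1,"x": 0,"y": 0,"z": 0.001,"turn": 0},{"jaw": -1,"x": 0,"y": 0,"z": 0.001,"turn": 0}]'

```text
time: 17.4
position: [0.6348, -0.004, 0.0533]
ee_rot: [0.735, 0.678, 0.0, 0.0]
contact_force: [-0.1, 0.1, 1.8]
opening: 0.168
```

>>> move_arm --rows '[{"jaw": -1,"x": 0,"y": 0,"z": 0.0005,"turn": 0},{"jaw": -1,"x": 0,"y": 0,"z": 0.0005,"turn": 0}]'

```text
time: 17.6
position: [0.6347, -0.004, 0.0528]
ee_rot: [0.735, 0.678, -0.0, 0.0]
contact_force: [-0.4, -0.9, 2.4]
opening: 0.164
```

>>> move_arm --rows '[{"jaw": -1,"x": 0,"y": 0,"z": 0.0005,"turn": 0},{"jaw": -1,"x": 0,"y": 0,"z": 0.0005,"turn": 0}]'

```text
time: 17.8
position: [0.6348, -0.004, 0.0523]
ee_rot: [0.735, 0.678, 0.0, 0.0]
contact_force: [-1.0, 0.3, 2.6]
opening: 0.165
```

>>> move_arm --rows '[{"jaw": -1,"x": 0,"y": 0,"z": 0.0005,"turn": 0},{"jaw": -1,"x": 0,"y": 0,"z": 0.0005,"turn": 0}]'

```text
time: 18.0
position: [0.6349, -0.004, 0.0519]
ee_rot: [0.735, 0.678, 0.0, 0.0]
contact_force: [-0.0, -0.7, 3.3]
opening: 0.167
```

>>> move_arm --rows '[{"jaw": -1,"x": 0,"y": 0,"z": 0.0005,"turn": 0},{"jaw": -1,"x": 0,"y": 0,"z": 0.0005,"turn": 0}]'

```text
time: 18.2
position: [0.6349, -0.004, 0.0515]
ee_rot: [0.735, 0.678, 0.0, 0.0]
contact_force: [0.2, -0.6, 3.5]
opening: 0.169
```

>>> move_arm --rows '[{"jaw": -1,"x": 0,"y": 0,"z": 0.0005,"turn": 0},{"jaw": -1,"x": 0,"y": 0,"z": 0.0005,"turn": 0}]'

```text
time: 18.4
position: [0.6351, -0.004, 0.0511]
ee_rot: [0.735, 0.678, 0.0, 0.0]
contact_force: [-0.0, 1.2, 4.9]
opening: 0.163
```

>>> move_arm --rows '[{"jaw": -1,"x": 0,"y": 0,"z": 0.0005,"turn": 0},{"jaw": -1,"x": 0,"y": 0,"z": 0.0005,"turn": 0}]'

```text
time: 18.6
position: [0.6353, -0.004, 0.0508]
ee_rot: [0.735, 0.678, 0.0, 0.0]
contact_force: [0.5, 0.1, 6.5]
opening: 0.164
```

>>> move_arm --rows '[{"jaw": -1,"x": 0,"y": 0,"z": 0.0005,"turn": 0},{"jaw": -1,"x": 0,"y": 0,"z": 0.0005,"turn": 0}]'

```text
time: 18.8
position: [0.6355, -0.0041, 0.0505]
ee_rot: [0.735, 0.678, 0.001, 0.0]
contact_force: [-0.1, 0.5, 8.0]
opening: 0.165
```

>>> move_arm --rows '[{"jaw": -1,"x": 0,"y": 0,"z": 0.0005,"turn": 0},{"jaw": -1,"x": 0,"y": 0,"z": 0.0005,"turn": 0}]'

```text
time: 19.0
position: [0.6357, -0.0041, 0.0501]
ee_rot: [0.735, 0.678, 0.001, 0.001]
contact_force: [0.9, 0.1, 8.5]
opening: 0.168
```

>>> move_arm --rows '[{"jaw": -1,"x": 0,"y": 0,"z": 0.0005,"turn": 0},{"jaw": -1,"x": 0,"y": 0,"z": 0.0005,"turn": 0}]'

```text
time: 19.2
position: [0.6358, -0.0041, 0.0498]
ee_rot: [0.735, 0.678, 0.001, 0.001]
contact_force: [-0.2, 0.7, 10.3]
opening: 0.167
```

>>> move_arm --rows '[{"jaw": -1,"x": 0,"y": 0,"z": 0.0004,"turn": 0},{"jaw": -1,"x": 0,"y": 0,"z": 0.0004,"turn": 0}]'

```text
time: 19.4
position: [0.6359, -0.0041, 0.0495]
ee_rot: [0.735, 0.678, 0.001, 0.001]
contact_force: [0.3, 0.1, 10.0]
opening: 0.166
```

>>> move_arm --rows '[{"jaw": -1,"x": 0,"y": 0,"z": 0.0004,"turn": 0},{"jaw": -1,"x": 0,"y": 0,"z": 0.0004,"turn": 0}]'

```text
time: 19.6
position: [0.6358, -0.0041, 0.049]
ee_rot: [0.735, 0.678, 0.001, 0.001]
contact_force: [0.6, -0.8, 10.2]
opening: 0.163
```

>>> move_arm --rows '[{"jaw": -1,"x": 0,"y": 0,"z": 0.0004,"turn": 0},{"jaw": -1,"x": 0,"y": 0,"z": 0.0004,"turn": 0}]'

```text
time: 19.8
position: [0.6359, -0.004, 0.0487]
ee_rot: [0.735, 0.678, 0.001, 0.001]
contact_force: [-0.1, 0.3, 9.8]
opening: 0.165
```

Run:
```python
from h import *
from rig import arm
st=arm.read_state();print(st["time"],st["position"],st["contact_force"],st["torque"])
c=arm.capture("scene");np.savez(f"pics/scene14.npz",**c)
a=load("scene13")
crop(c,220,145,45,52,11,"s14");crop(a,220,138,45,52,11,"s13")
cv2.imwrite("pics/cmp.png",np.hstack([cv2.imread("pics/s13.png"),cv2.imread("pics/s14.png")])[:,:800*2])
im=cv2.imread("pics/cmp.png");print(im.shape);cv2.imwrite("pics/cmp.png",cv2.resize(im,None,fx=.8,fy=.8))
```

```text
19.8 [ 0.63592726 -0.00403612  0.0487059 ] [-0.08910999  0.33071572  9.7520721 ] [ 0.0454019   0.02730692 -0.04328426]
(572, 990, 3)
```

View pics/cmp.png

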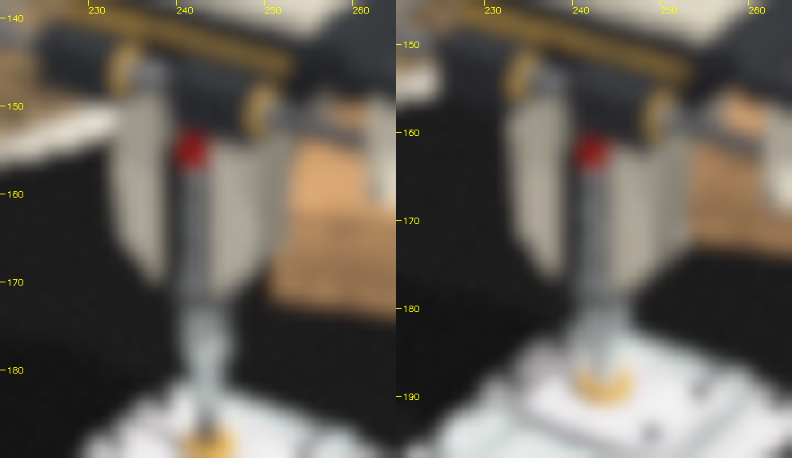

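>>> move_arm --rows '[{"jaw": -1,"x": 0,"y": 0,"z": 0.0004,"turn": 0},{"jaw": -1,"x": 0,"y": 0,"z": 0.0004,"turn": 0}]'

```text
time: 20.05
position: [0.6355, -0.004, 0.0479]
ee_rot: [0.735, 0.678, 0.001, 0.0]
contact_force: [-0.1, 1.1, 6.7]
opening: 0.167
```

>>> move_arm --rows '[{"jaw": -1,"x": 0,"y": 0,"z": 0,"turn": 0}]'

```text
time: 20.15
position: [0.6352, -0.004, 0.0477]
ee_rot: [0.735, 0.678, 0.0, 0.0]
contact_force: [-0.1, -0.7, 6.4]
opening: 0.165
```

>>> move_arm --rows '[{"jaw": -1,"x": 0,"y": 0,"z": 0.0003,"turn": 0}]'

```text
time: 20.25
position: [0.6352, -0.004, 0.0473]
ee_rot: [0.735, 0.678, 0.0, 0.0]
contact_force: [0.1, 0.1, 5.7]
opening: 0.17
```

The spring has snapped: load fell from about 12.5 N to about 8 N with a forward jump. Withdrawing straight up.

>>> move_arm --rows '[{"jaw": -1,"x": 0,"y": 0,"z": -0.005,"turn": 0},{"jaw": -1,"x": 0,"y": 0,"z": -0.012,"turn": 0},{"jaw": -1,"x": 0,"y": 0,"z": -0.022,"turn": 0},{"jaw": -1,"x": 0,"y": 0,"z": -0.035,"turn": 0},{"jaw": -1,"x": 0,"y": 0,"z": -0.055,"turn": 0},{"jaw": -1,"x": 0,"y": 0,"z": -0.08,"turn": 0},{"jaw": -1,"x": 0,"y": 0,"z": -0.098,"turn": 0},{"jaw": -1,"x": 0,"y": 0,"z": -0.098,"turn": 0}]'

```text
time: 21.05
position: [0.6365, -0.0042, 0.1484]
ee_rot: [0.735, 0.678, 0.002, 0.002]
contact_force: [0.9, -0.4, -2.3]
opening: 0.166
```

>>> move_arm --rows '[{"jaw": -1,"x": 0,"y": 0,"z": 0,"turn": 0},{"jaw": -1,"x": 0,"y": 0,"z": 0,"turn": 0}]'

```text
time: 21.25
position: [0.6338, -0.0039, 0.1439]
ee_rot: [0.735, 0.678, -0.001, -0.001]
contact_force: [-0.1, -0.6, -2.9]
opening: 0.168
```

Run:
```python
from h import *
from rig import arm
st=arm.read_state();print(st["time"],st["position"],st["ee_rot"],st["contact_force"])
c=arm.capture("scene");np.savez(f"pics/scene15.npz",**c)
crop(c,210,125,65,88,7,"s15")
```

```text
21.25 [ 0.63383856 -0.00388155  0.14385699] [ 7.35093707e-01  6.77964845e-01 -6.96209761e-04 -6.52231052e-04] [-0.13674035 -0.5767609  -2.88740977]
```

View pics/s15.png

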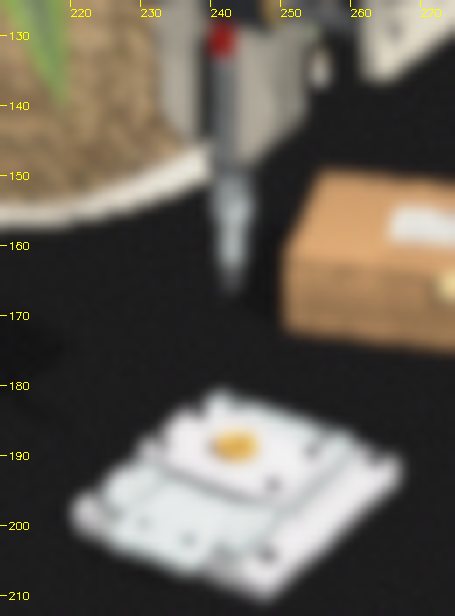

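>>> move_arm --rows '[{"jaw": -1,"x": -0.03,"y": -0.006,"z": 0,"turn": 0},{"jaw": -1,"x": -0.07,"y": -0.014,"z": 0,"turn": 0},{"jaw": -1,"x": -0.11,"y": -0.022,"z": 0,"turn": 0},{"jaw": -1,"x": -0.15,"y": -0.03,"z": 0,"turn": 0},{"jaw": -1,"x": -0.19,"y": -0.038,"z": 0,"turn": 0},{"jaw": -1,"x": -0.22,"y": -0.043,"z": 0,"turn": 0},{"jaw": -1,"x": -0.229,"y": -0.045,"z": 0,"turn": 0},{"jaw": -1,"x": -0.229,"y": -0.045,"z": 0,"turn": 0}]'

```text
time: 22.1
position: [0.5701, -0.2306, 0.1442]
ee_rot: [0.736, 0.677, -0.001, -0.0]
contact_force: [0.2, -0.1, -2.9]
opening: 0.166
```

>>> move_arm --rows '[{"jaw": -1,"x": 0,"y": 0,"z": 0,"turn": 0},{"jaw": -1,"x": 0,"y": 0,"z": 0,"turn": 0},{"jaw": -1,"x": 0,"y": 0,"z": 0,"turn": 0},{"jaw": -1,"x": 0,"y": 0,"z": 0,"turn": 0}]'

```text
time: 22.5
position: [0.5718, -0.2275, 0.1448]
ee_rot: [0.735, 0.679, 0.0, -0.0]
contact_force: [-0.4, 0.6, -1.8]
opening: 0.165
```

Run:
```python
from h import *
from rig import arm
st=arm.read_state();print(st["time"],st["position"],st["ee_rot"],st["contact_force"])
c=arm.capture("scene");np.savez(f"pics/scene16.npz",**c)
crop(c,275,135,75,80,8,"s16")
g=cv2.cvtColor(c["img"],cv2.COLOR_RGB2GRAY).astype(int);g9=cv2.cvtColor(load("scene9")["img"],cv2.COLOR_RGB2GRAY).astype(int)
for v in(186,190,194,197): print(v,g[v,303:319],g9[v,303:319])
t=arm.capture("top");np.savez(f"pics/top16.npz",**t);crop(t,215,155,60,60,10,"t16")
```

```text
22.5 [ 0.57177155 -0.22752401  0.14483142] [ 7.34568702e-01  6.78534300e-01  1.05961383e-04 -1.23028686e-04] [-0.39056348  0.56086252 -1.76708614]
186 [199 183 122  57  32  44  81 122 153 171 166 132 102 122 146 153] [199 183 121  58  32  44  80 119 146 167 181 166 128 125 146 153]
190 [187 127  68  36  29  40  76 125 161 163 118  60  39  54  82 115] [188 126  68  36  29  35  63 108 149 161 133  80  45  54  82 115]
194 [ 32  29  28  27  28  36  56  85 105  97  67  37  29  29  29  29] [ 32  29  29  29  30  35  63 102 130 129  90  47  31  28  28  30]
197 [28 29 28 29 28 31 39 53 57 48 35 29 30 28 28 29] [29 29 28 29 29 32 41 59 69 62 44 31 29 28 29 29]
```

View pics/s16.png

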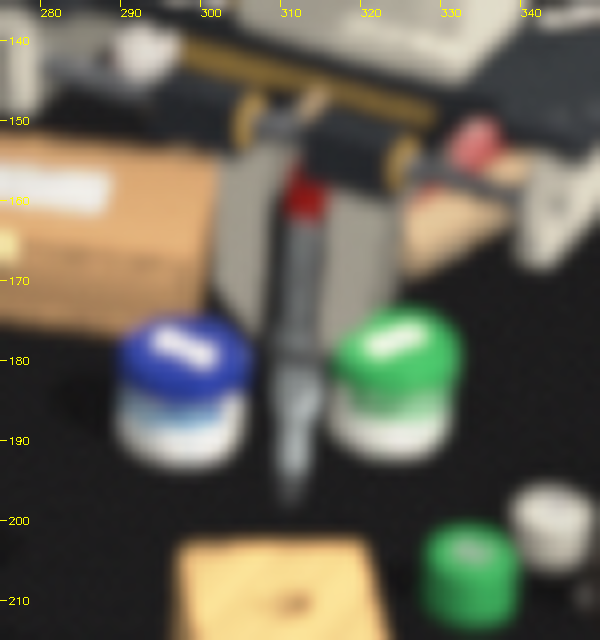

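View pics/t16.png

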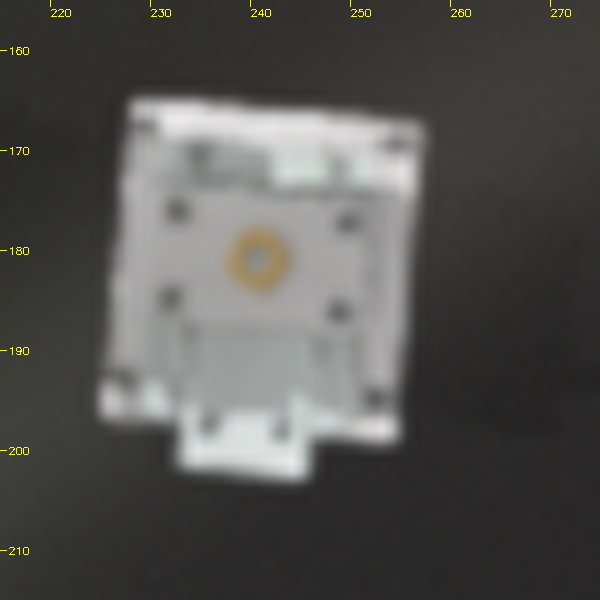

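>>> move_arm --rows '[{"jaw": -1,"x": -0.001,"y": 0,"z": 0.01,"turn": 0},{"jaw": -1,"x": -0.001,"y": 0,"z": 0.02,"turn": 0},{"jaw": -1,"x": -0.001,"y": 0,"z": 0.03,"turn": 0},{"jaw": -1,"x": -0.001,"y": 0,"z": 0.037,"turn": 0},{"jaw": -1,"x": -0.001,"y": 0,"z": 0.042,"turn": 0},{"jaw": -1,"x": -0.001,"y": 0,"z": 0.046,"turn": 0},{"jaw": -1,"x": -0.001,"y": 0,"z": 0.046,"turn": 0}]'

```text
time: 23.3
position: [0.5711, -0.2295, 0.0984]
ee_rot: [0.735, 0.678, -0.0, -0.0]
contact_force: [0.6, 0.9, -1.7]
opening: 0.166
```

Run:
```python
from h import *
from rig import arm
st=arm.read_state();print(st["time"],st["position"],st["contact_force"])
c=arm.capture("scene");np.savez(f"pics/scene17.npz",**c)
crop(c,285,170,50,50,12,"s17")
```

```text
23.3 [ 0.571054   -0.22954158  0.09837016] [ 0.55083486  0.91999826 -1.71140115]
```

View pics/s17.png

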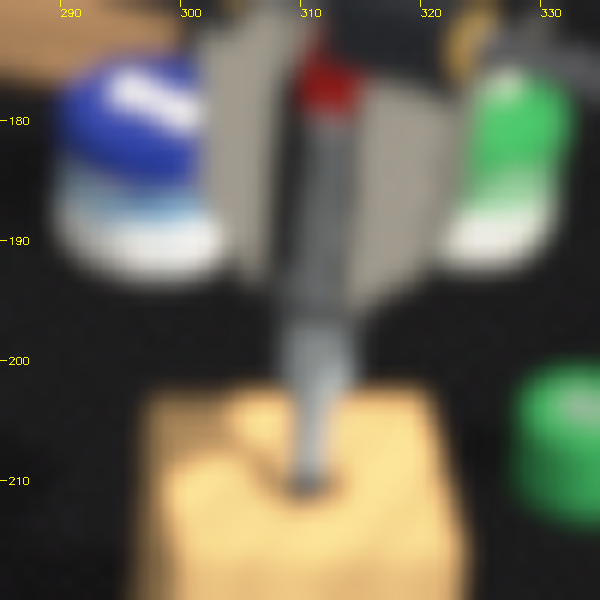

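>>> move_arm --rows '[{"jaw": -1,"x": 0.001,"y": 0,"z": 0.006,"turn": 0},{"jaw": -1,"x": 0.001,"y": 0,"z": 0.012,"turn": 0},{"jaw": -1,"x": 0.001,"y": 0,"z": 0.017,"turn": 0},{"jaw": -1,"x": 0.001,"y": 0,"z": 0.021,"turn": 0},{"jaw": -1,"x": 0.001,"y": 0,"z": 0.023,"turn": 0}]'

```text
time: 23.85
position: [0.5711, -0.2286, 0.0753]
ee_rot: [0.735, 0.678, -0.0, -0.0]
contact_force: [-0.2, -0.3, -2.3]
opening: 0.166
```

>>> move_arm --rows '[{"jaw": -1,"x": 0,"y": 0,"z": 0.003,"turn": 0},{"jaw": -1,"x": 0,"y": 0,"z": 0.006,"turn": 0},{"jaw": -1,"x": 0,"y": 0,"z": 0.009,"turn": 0},{"jaw": -1,"x": 0,"y": 0,"z": 0.009,"turn": 0}]'

```text
time: 24.25
position: [0.5712, -0.2285, 0.0665]
ee_rot: [0.735, 0.678, -0.0, -0.0]
contact_force: [0.1, 0.6, -2.8]
opening: 0.171
```

>>> move_arm --rows '[{"jaw": -1,"x": 0,"y": 0,"z": 0.003,"turn": 0},{"jaw": -1,"x": 0,"y": 0,"z": 0.006,"turn": 0},{"jaw": -1,"x": 0,"y": 0,"z": 0.008,"turn": 0},{"jaw": -1,"x": 0,"y": 0,"z": 0.008,"turn": 0}]'

```text
time: 24.65
position: [0.5712, -0.2285, 0.0585]
ee_rot: [0.735, 0.678, -0.0, -0.0]
contact_force: [-0.4, -0.3, -2.0]
opening: 0.166
```

>>> move_arm --rows '[{"jaw": -1,"x": 0,"y": 0,"z": 0.002,"turn": 0},{"jaw": -1,"x": 0,"y": 0,"z": 0.004,"turn": 0},{"jaw": -1,"x": 0,"y": 0,"z": 0.004,"turn": 0}]'

```text
time: 24.95
position: [0.5712, -0.2285, 0.0546]
ee_rot: [0.735, 0.678, -0.0, -0.0]
contact_force: [0.3, 0.2, -2.6]
opening: 0.165
```

>>> move_arm --rows '[{"jaw": -1,"x": 0,"y": 0,"z": 0.0007,"turn": 0},{"jaw": -1,"x": 0,"y": 0,"z": 0.0007,"turn": 0}]'

```text
time: 25.15
position: [0.5714, -0.2286, 0.0542]
ee_rot: [0.735, 0.678, 0.0, -0.0]
contact_force: [-0.1, -0.6, -1.9]
opening: 0.168
```

>>> move_arm --rows '[{"jaw": -1,"x": 0,"y": 0,"z": 0.0007,"turn": 0},{"jaw": -1,"x": 0,"y": 0,"z": 0.0007,"turn": 0}]'

```text
time: 25.35
position: [0.5715, -0.2287, 0.0536]
ee_rot: [0.735, 0.678, 0.0, 0.0]
contact_force: [0.0, 0.2, -2.3]
opening: 0.166
```

>>> move_arm --rows '[{"jaw": -1,"x": 0,"y": 0,"z": 0.0007,"turn": 0},{"jaw": -1,"x": 0,"y": 0,"z": 0.0007,"turn": 0}]'

```text
time: 25.55
position: [0.572, -0.2289, 0.0535]
ee_rot: [0.735, 0.678, 0.0, 0.001]
contact_force: [-0.8, 1.1, 4.1]
opening: 0.164
```

>>> move_arm --rows '[{"jaw": -1,"x": 0,"y": 0,"z": 0.0007,"turn": 0},{"jaw": -1,"x": 0,"y": 0,"z": 0.0007,"turn": 0}]'

```text
time: 25.75
position: [0.5724, -0.229, 0.0534]
ee_rot: [0.735, 0.678, 0.001, 0.001]
contact_force: [-0.7, 1.0, 9.4]
opening: 0.167
```

Run:
```python
from h import *
from rig import arm
st=arm.read_state();print(st["time"],st["position"],st["contact_force"])
c=arm.capture("scene");np.savez(f"pics/scene18.npz",**c)
crop(c,285,175,50,50,12,"s18")
```

```text
25.75 [ 0.57241258 -0.22903372  0.05341435] [-0.74803978  0.96255569  9.36155701]
```

View pics/s18.png

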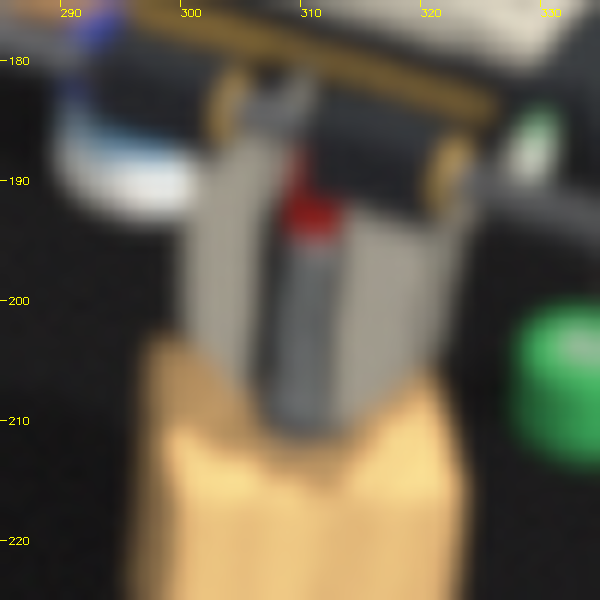

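Seated at the same height it was grasped (0.0534), collar on the block. Easing off, opening, then lifting clear.

>>> move_arm --rows '[{"jaw": -1,"x": 0,"y": 0,"z": -0.0012,"turn": 0},{"jaw": -1,"x": 0,"y": 0,"z": -0.0012,"turn": 0},{"jaw": -0.55,"x": 0,"y": 0,"z": -0.0012,"turn": 0},{"jaw": -0.4,"x": 0,"y": 0,"z": -0.0012,"turn": 0},{"jaw": -0.2,"x": 0,"y": 0,"z": -0.0012,"turn": 0},{"jaw": 0,"x": 0,"y": 0,"z": -0.0012,"turn": 0},{"jaw": 0,"x": 0,"y": 0,"z": -0.0012,"turn": 0},{"jaw": 0,"x": 0,"y": 0,"z": -0.0012,"turn": 0}]'

```text
time: 26.6
position: [0.5714, -0.2286, 0.0533]
ee_rot: [0.735, 0.678, 0.0, -0.0]
contact_force: [-0.2, 0.2, -0.1]
opening: 0.495
```

Run:
```python
from h import *
from rig import arm
st=arm.read_state();print(st["time"],st["position"],st["contact_force"],st["opening"])
c=arm.capture("scene");np.savez(f"pics/scene19.npz",**c)
crop(c,285,175,50,50,12,"s19")
```

```text
26.6 [ 0.57136426 -0.22861386  0.0532821 ] [-0.24816162  0.20932849 -0.1186299 ] 0.4945502403648828
```

View pics/s19.png

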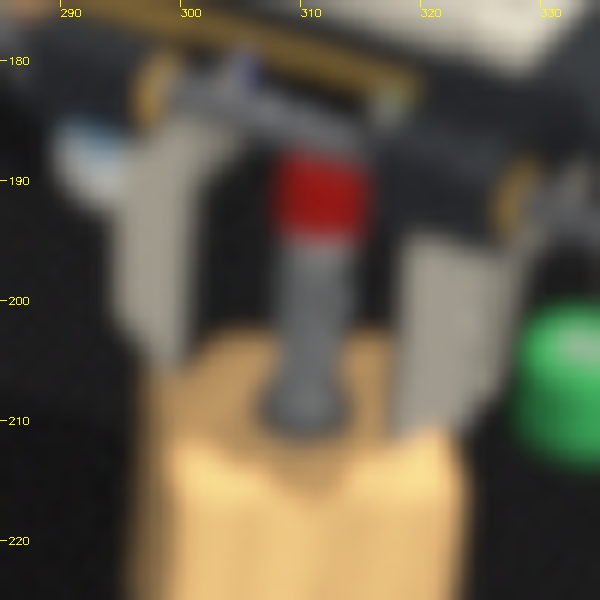

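The punch stands upright and the fingers are clear of it. Rising.

>>> move_arm --rows '[{"jaw": 0,"x": 0,"y": 0,"z": -0.015,"turn": 0},{"jaw": 0,"x": 0,"y": 0,"z": -0.04,"turn": 0},{"jaw": 0,"x": 0,"y": 0,"z": -0.075,"turn": 0},{"jaw": 0,"x": 0,"y": 0,"z": -0.115,"turn": 0},{"jaw": 0,"x": 0,"y": 0,"z": -0.15,"turn": 0},{"jaw": 0,"x": 0,"y": -0.04,"z": -0.17,"turn": 0},{"jaw": 0,"x": 0,"y": -0.07,"z": -0.17,"turn": 0},{"jaw": 0,"x": 0,"y": -0.07,"z": -0.17,"turn": 0}]'

```text
time: 27.45
position: [0.4983, -0.2239, 0.2254]
ee_rot: [0.736, 0.677, 0.001, 0.0]
contact_force: [-0.6, -0.3, 0.3]
opening: 0.501
```

>>> move_arm --rows '[{"jaw": 0,"x": 0,"y": 0,"z": 0,"turn": 0},{"jaw": 0,"x": 0,"y": 0,"z": 0,"turn": 0},{"jaw": 0,"x": 0,"y": 0,"z": 0,"turn": 0}]'

```text
time: 27.75
position: [0.5023, -0.2228, 0.2232]
ee_rot: [0.735, 0.678, -0.0, 0.0]
contact_force: [0.2, 0.7, -0.2]
opening: 0.498
```

Run:
```python
from h import *
from rig import arm
st=arm.read_state();print(st["time"],st["position"],st["contact_force"],st["joint_vel"])
c=arm.capture("scene");np.savez(f"pics/scene20.npz",**c);cv2.imwrite("pics/s20.png",cv2.resize(c["img"][:,:,::-1],(800,600)))
t=arm.capture("top");np.savez(f"pics/top20.npz",**t);crop(t,215,155,130,70,6,"t20")
H=cv2.cvtColor(c["img"],cv2.COLOR_RGB2HSV);m=(((H[...,0]<8)|(H[...,0]>172))&(H[...,1]>150)&(H[...,2]>100));z=np.zeros_like(m);z[180:210,300:325]=m[180:210,300:325];ys,xs=np.nonzero(z);print(xs.mean(),ys.mean())
```

```text
27.75 [ 0.50234525 -0.22281451  0.22321111] [ 0.1684183   0.71729876 -0.18669281] [ 0.00034228  0.00576897  0.00099707  0.00394296 -0.0001736  -0.00086474
 -0.00030423]
311.84313725490193 189.7843137254902
```

View pics/s20.png

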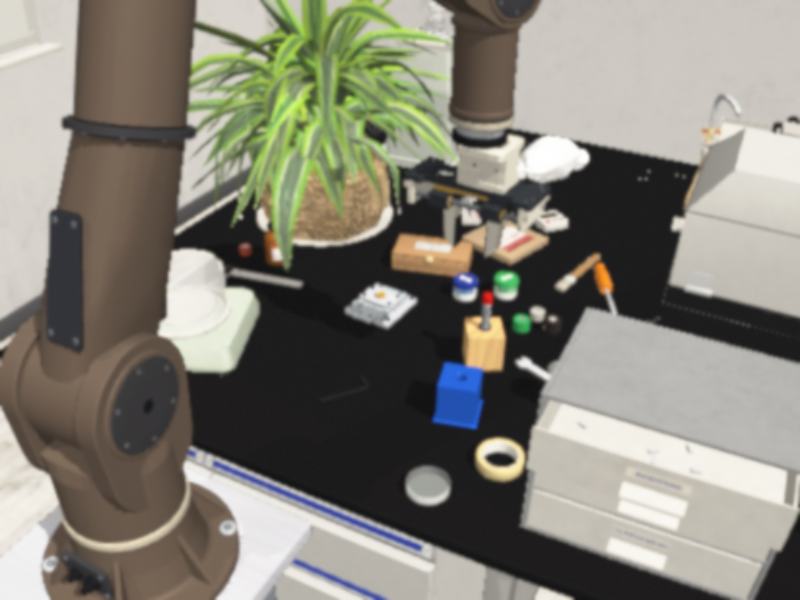

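View pics/t20.png

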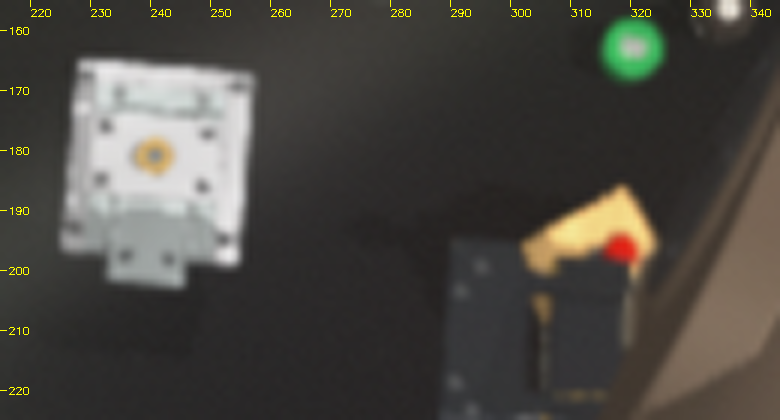

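The red cap is within 0.3 px of where it started, the blank's end is unchanged since the push (top row ~202.5), and the bystanders look undisturbed. Handing in.

Run:
```python
from rig import arm
print(arm.finish_job())
```

```text
the job is handed in; nothing more can be done
None
```

The job is done and handed in at about 28 s of the 67 s limit. I pushed the blank home, snapped the punch through the bush onto it, and stood the punch back in its stand.

- **Blank:** I pushed it with the shut fingers until it stalled against the stop at about 8 N. After the punching, the pictures show its end in the same place.
- **Punch:** the nose went through the bush with no side force. The load climbed to about 12.5 N, then fell to about 8 N with a small jump forward. I took that as the snap and stopped there, short of the hard stop.
- **Return:** the collar met the block at the same height at which I had gripped it. The cap is within 0.3 px of its starting place, and the arm is clear of everything. In the final views the bystanders look undisturbed, though the gripper hides part of the top view.

**Checks that disagreed:**
- **Tool height:** the real fingertips are about 22.5 mm higher than the reported TCP. My first push therefore passed over the blank without touching it. I measured the offset with a light touch on the bench (2.8 N) and allowed for it from then on.
- **Press travel:** the trip came after about 8 mm of travel, where the description says about 6 mm. I put this down to give in the grip or arm. The grip height had not changed, so any slip was very small.
- **Punch tilt:** it leaned about 2° in the grip, with no effect on the bush or the stand.

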